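# Set the domino table out again from the pile

## Task

To wipe the domino table, someone piled everything up on the domino box. Take the pile apart and set each thing back, upright, on its own place: the slim tumbler in the middle of the small coaster, the wide cup in the middle of the large coaster, the ashtray in the middle of the ceramic tile, and the domino box flat on the floor of its wooden tray. The ashtray is glass, so do not drop it, never let any of the things tip over, and do not touch the cross of dominoes already laid out.

Things in the scene. Friction and masses are not known exactly. Their poses are not given: they have to be found in the camera images.
- slim_tumbler: Top of the pile: slim aluminium tumbler, open at the top, 105 mm tall, outside diameter 42 mm at the foot widening to 50 mm at the rim, wall 3 mm, about 0.08 kg. At the start it stands upright inside the wide cup and sticks out about 37 mm above the cup's rim. Origin: centre of its underside; z up along its axis.
- wide_cup: Wide aluminium cup, open at the top, 72 mm tall, outside diameter 58 mm at the foot widening to 68 mm at the rim (a rolled lip makes it 70 mm), wall 3 mm, floor 4 mm thick, about 0.09 kg. At the start it stands upright inside the ashtray. Origin: centre of its underside; z up along its axis.
- ashtray: Round green glass ashtray, 100 mm across, 34 mm tall, 0.28 kg; upright wall 9 mm thick (mid-line at radius 45.5 mm), four rim notches 10 mm wide, 7 mm deep; bowl 82 mm wide, 26 mm deep, floor 8 mm thick. Too wide to grip across: pick it by the wall, one finger inside. At the start it stands across the middle of the domino box. Origin: centre of its underside; z up along its axis.
- domino_box: Bottom of the pile: closed wooden box with a sliding lid, 150 mm long (its x), 54 mm wide (its y), 40 mm tall, about 0.35 kg. Origin: centre of its underside; x along its length, z up.
- small_coaster: The smaller of two round orange silicone coasters, 76 mm across; flat floor 4 mm thick inside a low lip 6 mm tall and 4 mm wide. Fixed. Place of the slim tumbler. Origin: centre of its underside; its floor is at z = 4 mm.
- large_coaster: The larger of two round orange silicone coasters, 104 mm across; flat floor 4 mm thick inside a low lip 6 mm tall and 4 mm wide. Fixed. Place of the wide cup. Origin: centre of its underside; its floor is at z = 4 mm.
- tile: Square white glazed ceramic tile with a thin blue line near its edge, 110 x 110 mm, 8 mm thick. Fixed. Place of the ashtray. Origin: centre of its underside; its top is at z = 8 mm.
- tray: Shallow dark wooden tray lined with green felt, outside 184 mm (its x) by 88 mm (its y), inside 172 x 76 mm; floor 4 mm thick, walls 6 mm thick and 14 mm tall from the table. Fixed. Place of the domino box, lengthwise, either way round. Origin: centre of its underside; x along its length, its floor is at z = 4 mm.
- cross: Bystander, not to be touched: five ivory dominoes (48 x 24 x 9 mm each) laid out in a cross on the table, 122 mm (its x) by 146 mm (its y) overall. Fixed. Origin: on the table under the middle of the cross.

How it is judged:
By the outcome, as a careful person would: the job done as asked, in the order asked, and still so for the second after the job is handed in, with the robot touching nothing.
It also fails if it takes over 141 s, if anything falls off the work surface, if the arm or the gripper's body presses on something with over 40 N, if the wrist force passes 120 N, or if a joint passes its speed limit or range.

## Robot

A 6-joint arm with a two-finger parallel gripper is mounted at the origin on the work surface. World frame = base frame: x ahead of the robot, y to its left, z up, the work surface at z = 0. Lengths are in m, angles in degrees, forces in N, time in s.
With the tool pointing down it reaches from about 0.3 to 0.75 m from the base axis. Payload 8.5 kg.
Tool frame: the origin (TCP) lies on the centre line of the jaws, within the pads' length; the fingertips stand 19 mm ahead of it and the grasp point (between the pads) is the TCP; z points along the fingers, x is the direction in which the jaws open and shut, and the axes are right-handed (so a half turn about z gives the same grasp; the last joint's range is limited). The gripper opens to 85 mm and grips with 20 to 120 N. Pads are 22 mm wide; open, the fingers measure 114 mm over their backs; the gripper's body (76 mm by 85 mm) begins 54 mm behind the grasp point. The pads swing forward as they close: fully open they stand 13 mm farther back than shut.
Start: joints at [61.06, 21.807, 74.336, -0, 83.858, -12.336], TCP at [0.157, 0.527, 0.25] pointing down, gripper open.
Joint ranges: [-178.18, 178.18], [-50.72, 133.34], [12.68, 142.11], [-81.47, 261.47], [9.98, 163.14], [-165.26, 165.26]. Speed limits (degrees/s): [136.94, 136.94, 180, 180, 180, 180].

## Interface

Orientations are given as a 3x3 rotation matrix whose columns are the frame's x, y, z axes.
In Python, from rig import env, cams, order gives the robot as it stands.
- The arm moves only by the tool step_arm, never from a script. Its argument "steps" is a list of rows, each an object with "xyz": the shift along the tool's x, y, z normalised to -1 to 1, where 1 is 0.04 m, a list of three; "turn": the turn, a rotation vector about the tool's x, y, z normalised to -1 to 1, where 1 is 0.08 rad, a list of three; "gripper": the gripper command: -1 is shut, 1 is fully open, values between are in proportion. A call has 1 to 20 rows; each row shifts and turns the commanded pose from where the row before left it, along the tool's axes as they then stand; what a row does not reach is not made up. A row lasts 1/12 s, in which the tool goes at most 41.7 mm and 7.16 degrees, less where a joint would pass 70% of its speed; a pose out of reach is approached as far as the arm can. A call with a number of a shift or a turn outside -1 to 1 is refused whole. A call with a gripper value outside its range is refused whole. The fingers move at their own pace and stop on an object; "squeeze" is the grip in N (left out, the last holds). Time passes only in rows, so rows that do not move let the fingers close. It gives the time, the measured TCP pose, the force and the opening at its end, in the units of the state.
- env.observe(): the state, without advancing time (a new reading comes with each control period).
- cams.get_image(name): name is "scene" or "side" or "wrist"; returns (picture, depth): 400x640x3 uint8, red, green, blue; 400x640 float32, m along the optical axis (not along the pixel's ray), 0 where there is no reading.
- cams.camera_info(name): a dict with "fx", "fy", "cx", "cy" (pixels), "extrinsics" (4x4, takes a point from camera to world coordinates). Camera axes: x right, y down, z forward; pixel columns grow to the right and rows downward; lengths in m; the calibration is good to about 2 mm. A picture is of the moment at which its call begins: read the wrist's pose just before it. camera_info takes no time and is no camera call; for the wrist camera it gives the pose at the moment of the call.
- order.close_job(): hands the job in, once; it reports no verdict.
The state is a dict: "time_s": time; "q": joint angles; "qvel": joint speeds; "joint_efforts": joint torques, N m; "position": TCP position; "tool_rot": TCP orientation; "ft_force": force on the tool from outside, world axes, zero at the start; "wrist_torque": the same for the moment, N m; "grip_width": finger opening in m.
Only numpy, scipy, OpenCV 4.12 (cv2) and the standard library are available. Lean on these libraries where they do the work, as an engineer would, in place of code of your own. Each camera call takes 0.05 s, during which the arm holds its last target. There are 200 camera calls.

## Working session

There is one attempt and no reset: what is moved stays moved. The work goes in short steps, Python scripts to look and compute and a tool call to move; the robot and the scene stay as the last step left them, time stands still between calls to the robot, and variables do not carry over. Pictures are saved under pics/ and viewed, about 12 in all and at most 16, crops included, and the job is handed in when it is done.

Besides the shell and the picture viewer there is one more tool, called in YAML: its name, and indented under it one key for each argument. step_arm: Moves the arm, as the interface text tells. Scaled input: -1 to 1 covers 0.04 m each way for a shift and 0.08 rad each way for a turn. Its arguments: {"type":"object","properties":{"steps":{"type":"array"},"squeeze":{"type":"number"}},"required":["steps"]}

```bash
ls; mkdir -p pics; python3 - <<'E'
from rig import env,cams,order
import cv2,numpy as np
s=env.observe();print(s)
for n in["scene","side"]:
    im,d=cams.get_image(n);cv2.imwrite(f"pics/{n}0.png",im[...,::-1]);np.save(f"pics/{n}0.npy",d);i=cams.camera_info(n);print(n,i)
im,d=cams.get_image("wrist");cv2.imwrite("pics/wrist0.png",im[...,::-1]);print(cams.camera_info("wrist"))
E
```

```text
pics
{'time_s': 0.0, 'q': array([ 6.10600253e+01,  2.18436729e+01,  7.43842177e+01, -1.06758239e-04,
        8.38565271e+01, -1.23356457e+01]), 'qvel': array([-0.08331121,  0.04092431, -0.06088989,  0.02462397, -0.08676536,
        0.07038464]), 'joint_efforts': array([-1.16376526e-03, -4.48455906e+01, -2.31272936e+01, -2.78422403e-04,
        4.80332295e-03, -3.67464438e-06]), 'position': array([0.15704589, 0.52684094, 0.24968976]), 'tool_rot': array([[ 2.85760069e-01,  9.58300932e-01, -7.11330819e-04],
       [ 9.58300115e-01, -2.85760783e-01, -1.29027986e-03],
       [-1.43974685e-03, -3.12957943e-04, -9.99998915e-01]]), 'ft_force': array([ 1.24696961, -0.08261581, -0.94907778]), 'wrist_torque': array([0.02680451, 0.02416858, 0.00943733]), 'grip_width': 0.08541126671221543}
scene {'fx': 468.26851070972936, 'fy': 468.26851070972936, 'cx': 322.1995881887571, 'cy': 200.37696590827647, 'extrinsics': array([[-0.32235177,  0.57788718, -0.74975712,  1.35335455],
       [ 0.94656929,  0.20497101, -0.24898486,  0.29032387],
       [ 0.00979332, -0.78995778, -0.61308303,  0.74087041],
       [ 0.        ,  0.        ,  0.        ,  1.        ]])}
side {'fx': 421.7442790032688, 'fy': 421.7442790032688, 'cx': 321.9999867022889, 'cy': 196.28500669984493, 'extrinsics': array([[ 0.99006327, -0.06925815,  0.12238474,  0.42293439],
       [-0.14047703, -0.52670193,  0.83836226, -0.76885523],
       [ 0.00639685, -0.84722393, -0.53119741,  0.57555422],
       [ 0.        ,  0.        ,  0.        ,  1.        ]])}
{'fx': 292.61926928208885, 'fy': 292.61926928208885, 'cx': 323.2640625903892, 'cy': 203.1588373976479, 'extrinsics': array([[ 0.286121  ,  0.91729378,  0.2769601 ,  0.08620012],
       [ 0.95819235, -0.27346008, -0.08418439,  0.54872255],
       [-0.00148428,  0.28946797, -0.95718655,  0.37258064],
       [ 0.        ,  0.        ,  0.        ,  1.        ]])}
```

View pics/scene0.png

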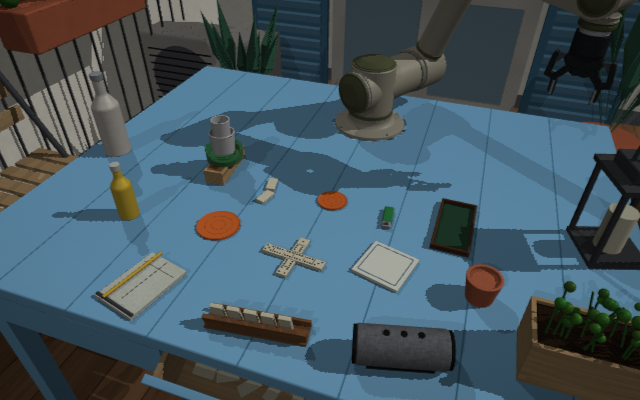

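View pics/side0.png

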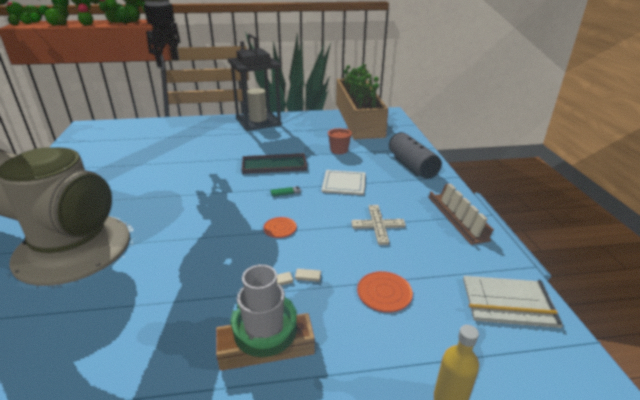

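The scene view shows the pile at about (222,150), small coaster (332,200), large coaster (218,225), tile (386,265), tray (455,227) and cross (293,257). In the side view these are (263,310), (280,228), (385,292), (344,183), (275,164) and (379,225).

```bash
cat > h.py <<'E'
from rig import env,cams,order
import cv2,numpy as np
def ray(info,uv,z):
    uv=np.atleast_2d(np.asarray(uv,float));E=info["extrinsics"]
    d=np.c_[(uv[:,0]-info["cx"])/info["fx"],(uv[:,1]-info["cy"])/info["fy"],np.ones(len(uv))]@E[:3,:3].T
    o=E[:3,3];return (o+d*((z-o[2])/d[:,2])[:,None])[:,:2]
def cnt(mask,near=None):
    c,_=cv2.findContours(mask.astype(np.uint8),cv2.RETR_EXTERNAL,cv2.CHAIN_APPROX_NONE)
    if near is not None: 
        c=[k for k in c if len(k)>12 and cv2.pointPolygonTest(k,near,True)>-15]
    return max(c,key=cv2.contourArea)[:,0,:].astype(float)
def grab(n,f=None):
    im,d=cams.get_image(n);i=cams.camera_info(n)
    if f: cv2.imwrite(f"pics/{f}.png",im[...,::-1])
    return im,d,i
def circ(p):
    A=np.c_[2*p,np.ones(len(p))];x=np.linalg.lstsq(A,(p**2).sum(1),rcond=None)[0]
    return x[:2],np.sqrt(x[2]+x[0]**2+x[1]**2)
def rect(p):
    return cv2.minAreaRect((p*1000).astype(np.float32))
E
python3 - <<'E'
from h import *
P={"scene":dict(small=(332,200),large=(218,225),tile=(386,265),tray=(455,227),cross=(293,257),ash=(225,155),box=(215,175)),
"side":dict(small=(280,228),large=(385,292),tile=(344,183),tray=(275,164),cross=(379,225),ash=(263,330),box=(260,345))}
for n in P:
    im=cv2.imread(f"pics/{n}0.png");hsv=cv2.cvtColor(im,cv2.COLOR_BGR2HSV);i=cams.camera_info(n);d=np.load(f"pics/{n}0.npy")
    H,S,V=[hsv[...,k].astype(int) for k in range(3)]
    notblue=~((H>95)&(H<120)&(S>80))
    for k,uv in P[n].items():
        print(n,k,hsv[uv[1],uv[0]],d[uv[1],uv[0]])
        z=dict(small=.006,large=.006,tile=.008,tray=.014,cross=.009,ash=.074,box=.04)[k]
        try:
            if k in("small","large"):
                p=ray(i,cnt((H<20)&(S>150)&(V>90),uv),z);print("  circ",circ(p))
            elif k=="ash":
                m=(H>50)&(H<90)&(S>100);p=ray(i,cnt(m,uv),z);print("  rect@74",rect(p))
            elif k=="box":
                m=(H<20)&(S>80);p=ray(i,cnt(m,uv),z);print("  rect@40",rect(p))
            else:
                p=ray(i,cnt(notblue,uv),z);print("  rect",rect(p))
        except Exception as e: print(" fail",e)
    # point cloud pile
    v,u=np.mgrid[0:400,0:640];X=np.stack([(u-i["cx"])/i["fx"]*d,(v-i["cy"])/i["fy"]*d,d,np.ones_like(d)],-1)@i["extrinsics"].T
    ok=(d>0)&(X[...,2]>.05)&(X[...,2]<.2)
    c=P[n]["ash"];w=np.zeros_like(ok);w[c[1]-75:c[1]+40,c[0]-45:c[0]+45]=1;ok&=w
    for a,b in[(.125,.15),(.15,.17),(.08,.11),(.055,.08)]:
        q=X[ok&(X[...,2]>a)&(X[...,2]<b)][:,:2]
        if len(q)>5:print("  band",a,b,len(q),q.min(0),q.max(0),circ(q))
E
```

```text
scene small [ 11 206 155] 1.2090174
  circ (array([0.44397876, 0.01479525]), np.float64(0.03541709567615615))
scene large [ 11 204 159] 1.1257463
  circ (array([ 0.62653204, -0.21264345]), np.float64(0.050107342033515384))
scene tile [ 35  17 167] 1.0188328
  rect ((627.1458129882812, 194.6729736328125), (113.53478240966797, 117.1777572631836), 74.91918182373047)
scene tray [ 73 122  48] 1.1263069
  rect ((450.47509765625, 322.00714111328125), (88.33529663085938, 198.27220153808594), 88.74397277832031)
scene cross [ 26  40 141] 1.0306025
  rect ((669.891845703125, -2.955352783203125), (112.77810668945312, 126.77352905273438), 34.21767044067383)
scene ash [ 67 128  80] 1.2413343
  rect@74 ((429.5013732910156, -292.90191650390625), (131.8204345703125, 97.83804321289062), 32.93912124633789)
scene box [ 18 107  69] 1.2411319
  rect@40 ((472.5650329589844, -294.822509765625), (97.31949615478516, 75.11933898925781), 4.298948287963867)
  band 0.125 0.15 226 [ 0.37696055 -0.33317321] [ 0.42800792 -0.2857463 ] (array([ 0.40136994, -0.31049099]), np.float64(0.022929060605027408))
  band 0.15 0
[... 1228 characters left out ...]
3 110] 0.60868746
  rect@40 ((381.3327331542969, -326.2944641113281), (107.93148803710938, 77.79766845703125), 4.041100978851318)
  band 0.125 0.15 740 [ 0.3761986  -0.33607786] [ 0.42454929 -0.28694025] (array([ 0.39994839, -0.31181277]), np.float64(0.02268269425027616))
  band 0.15 0.17 399 [ 0.37552389 -0.33658212] [ 0.42535466 -0.28550926] (array([ 0.39995425, -0.31145585]), np.float64(0.02325991045310961))
  band 0.08 0.11 651 [ 0.367217   -0.34528932] [ 0.43102767 -0.29276531] (array([ 0.39920989, -0.31299072]), np.float64(0.03011664791401486))
  band 0.055 0.08 1566 [ 0.34971878 -0.36120915] [ 0.45243568 -0.27363415] (array([ 0.40057005, -0.31232304]), np.float64(0.04304726756722055))
```

```bash
python3 - <<'E'
import cv2
a=cv2.imread("pics/scene0.png")[100:195,175:285];b=cv2.imread("pics/side0.png")[255:375,205:330]
a=cv2.resize(a,(400,345));b=cv2.resize(b,(400,384));import numpy as np
cv2.imwrite("pics/crop0.png",np.hstack([cv2.copyMakeBorder(a,0,39,0,0,0),b]))
E
```

```text
(no output)
```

View pics/crop0.png

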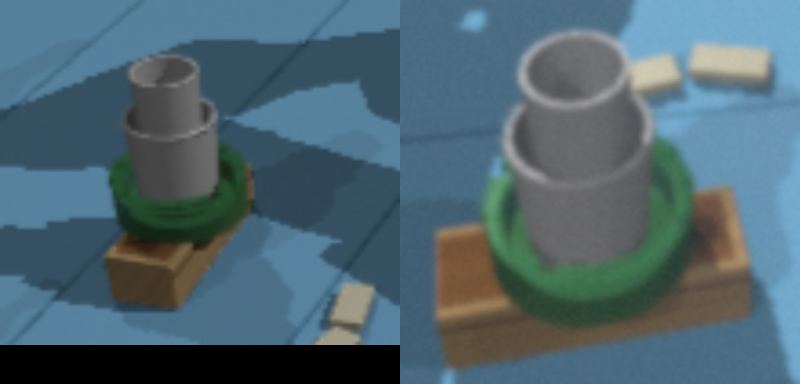

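The crop confirms the pile stands upright: tumbler in the cup, cup in the ashtray, ashtray across the box, and the box lies nearly along x. I'll move to a viewpoint over the tray side, with the tool turned to x→+Y, y→+X.

step_arm:
  steps:
    - {"xyz":[0,0,-0.31],"turn":[0,0,-0.905],"gripper":1}
    - {"xyz":[0,0,-0.31],"turn":[0,0,-0.905],"gripper":1}
    - {"xyz":[0,0,-0.31],"turn":[0,0,-0.905],"gripper":1}
    - {"xyz":[0,0,-0.31],"turn":[0,0,-0.905],"gripper":1}
    - {"xyz":[-0.63,0.665,0],"turn":[0,0,0],"gripper":1}
    - {"xyz":[-0.63,0.665,0],"turn":[0,0,0],"gripper":1}
    - {"xyz":[-0.63,0.665,0],"turn":[0,0,0],"gripper":1}
    - {"xyz":[-0.63,0.665,0],"turn":[0,0,0],"gripper":1}
    - {"xyz":[-0.63,0.665,0],"turn":[0,0,0],"gripper":1}
    - {"xyz":[-0.63,0.665,0],"turn":[0,0,0],"gripper":1}
    - {"xyz":[-0.63,0.665,0],"turn":[0,0,0],"gripper":1}
    - {"xyz":[-0.63,0.665,0],"turn":[0,0,0],"gripper":1}
    - {"xyz":[-0.63,0.665,0],"turn":[0,0,0],"gripper":1}
    - {"xyz":[-0.63,0.665,0],"turn":[0,0,0],"gripper":1}
    - {"xyz":[-0.63,0.665,0],"turn":[0,0,0],"gripper":1}
    - {"xyz":[0,0,0],"turn":[0,0,0],"gripper":1}
    - {"xyz":[0,0,0],"turn":[0,0,0],"gripper":1}
    - {"xyz":[0,0,0],"turn":[0,0,0],"gripper":1}

```text
time_s: 1.65
position: [0.4494, 0.2499, 0.2997]
tool_rot: [[0.0, 1.0, -0.001], [1.0, -0.0, 0.0], [0.0, -0.001, -1.0]]
ft_force: [-0.2, -0.5, -0.6]
grip_width: 0.0853
```

```bash
python3 - <<'E'
from h import *
s=env.observe();print(s["position"],s["tool_rot"].round(4),s["q"].round(1))
im,d,i=grab("wrist","w1");np.save("pics/w1.npy",d);print(i["extrinsics"].round(3))
E
```

```text
[0.44935798 0.24993212 0.2996974 ] [[ 4.e-04  1.e+00 -8.e-04]
 [ 1.e+00 -4.e-04  1.e-04]
 [ 1.e-04 -8.e-04 -1.e+00]] [ 15.9  16.4  74.3   0.   89.3 -74.1]
[[-0.     0.957  0.289  0.375]
 [ 1.     0.     0.     0.251]
 [-0.     0.289 -0.957  0.423]
 [ 0.     0.     0.     1.   ]]
```

View pics/w1.png

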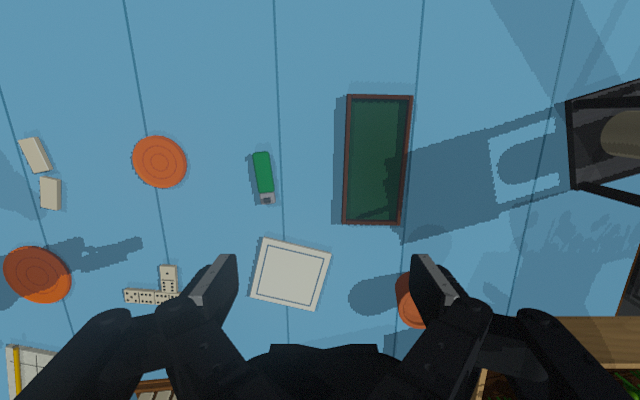

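The wrist view shows the small coaster (159,161), tile (291,274), tray (378,160) and large coaster (37,274), all clear of the fingers. I'll measure the four places from this picture.

```bash
python3 - <<'E'
from h import *
im=cv2.imread("pics/w1.png");d=np.load("pics/w1.npy");i=cams.camera_info("wrist");hsv=cv2.cvtColor(im,cv2.COLOR_BGR2HSV)
H,S,V=[hsv[...,k].astype(int) for k in range(3)]
org=(H<20)&(S>150)&(V>60)
for uv in[(159,161),(37,274)]: 
    p=ray(i,cnt(org,uv),.006);print(uv,circ(p),cv2.fitEllipse((p*1000).astype(np.float32)))
t=(S<60)&(V>110);print("tile",rect(ray(i,cnt(t,(291,274)),.008)))
g=(H>60)&(H<95)&(S>100)&(V<110);g[:,:340]=0;g=cv2.morphologyEx(g.astype(np.uint8),cv2.MORPH_OPEN,np.ones((3,3)));print(hsv[160,378]);print("felt",rect(ray(i,cnt(g,(378,160)),.004)))
nb=~((H>95)&(H<120)&(S>70));nb[:,:335]=0;nb=cv2.morphologyEx(nb.astype(np.uint8),cv2.MORPH_OPEN,np.ones((3,3)));print("tray",rect(ray(i,cnt(nb,(378,160)),.014)))
for uv in[(159,161),(291,274),(378,160)]:
    z=d[uv[1],uv[0]];E=i["extrinsics"];x=E@np.array([(uv[0]-i["cx"])/i["fx"]*z,(uv[1]-i["cy"])/i["fy"]*z,z,1]);print(x)
E
```

```text
(159, 161) (array([0.43942976, 0.01652873]), np.float64(0.0365403835038871)) ((439.4285888671875, 16.52285385131836), (72.3457260131836, 73.82525634765625), 13.522296905517578)
(37, 274) (array([ 0.62294398, -0.21047093]), np.float64(0.05010636717327836)) ((622.9043579101562, -210.48899841308594), (98.62250518798828, 102.27814483642578), 153.86441040039062)
tile ((620.7469482421875, 196.61038208007812), (110.24295043945312, 112.17438507080078), 75.01201629638672)
[ 77 129  69]
felt ((440.69183349609375, 324.0262451171875), (74.4706039428711, 170.75169372558594), 88.79536437988281)
tray ((440.4948425292969, 323.0602111816406), (88.13845825195312, 182.7951202392578), 88.70364379882812)
[0.43844883 0.01585032 0.0044676  1.        ]
[0.61824497 0.19940942 0.00845905 1.        ]
[0.43703004 0.32916467 0.00387351 1.        ]
```

step_arm:
  steps:
    - {"xyz":[-0.935,-0.081,0],"turn":[0,0,0],"gripper":1}
    - {"xyz":[-0.935,-0.081,0],"turn":[0,0,0],"gripper":1}
    - {"xyz":[-0.935,-0.081,0],"turn":[0,0,0],"gripper":1}
    - {"xyz":[-0.935,-0.081,0],"turn":[0,0,0],"gripper":1}
    - {"xyz":[-0.935,-0.081,0],"turn":[0,0,0],"gripper":1}
    - {"xyz":[-0.935,-0.081,0],"turn":[0,0,0],"gripper":1}
    - {"xyz":[-0.935,-0.081,0],"turn":[0,0,0],"gripper":1}
    - {"xyz":[-0.935,-0.081,0],"turn":[0,0,0],"gripper":1}
    - {"xyz":[-0.935,-0.081,0],"turn":[0,0,0],"gripper":1}
    - {"xyz":[-0.935,-0.081,0],"turn":[0,0,0],"gripper":1}
    - {"xyz":[-0.935,-0.081,0],"turn":[0,0,0],"gripper":1}
    - {"xyz":[-0.935,-0.081,0],"turn":[0,0,0],"gripper":1}
    - {"xyz":[-0.935,-0.081,0],"turn":[0,0,0],"gripper":1}
    - {"xyz":[-0.935,-0.081,0],"turn":[0,0,0],"gripper":1}
    - {"xyz":[-0.935,-0.081,0],"turn":[0,0,0],"gripper":1}
    - {"xyz":[0,0,0],"turn":[0,0,0],"gripper":1}
    - {"xyz":[0,0,0],"turn":[0,0,0],"gripper":1}
    - {"xyz":[0,0,0],"turn":[0,0,0],"gripper":1}

```text
time_s: 3.2
position: [0.4013, -0.3099, 0.3]
tool_rot: [[-0.001, 1.0, -0.0], [1.0, 0.001, 0.0], [0.0, -0.0, -1.0]]
ft_force: [-0.2, 0.6, 0.0]
grip_width: 0.0855
```

```bash
cat >> h.py <<'E'
def cloud(d,i):
    v,u=np.mgrid[0:400,0:640];return (np.stack([(u-i["cx"])/i["fx"]*d,(v-i["cy"])/i["fy"]*d,d,np.ones_like(d)],-1)@i["extrinsics"].T)[...,:3]
E
python3 - <<'E'
from h import *
s=env.observe();print(s["position"],s["q"].round(1))
im,d,i=grab("wrist","w2");np.save("pics/w2.npy",d);X=cloud(d,i)
near=(d>0)&(np.hypot(X[...,0]-.4,X[...,1]+.311)<.06)
for a,b in[(.145,.165),(.125,.145),(.11,.124),(.06,.08)]:
    q=X[near&(X[...,2]>a)&(X[...,2]<b)]
    if len(q)>5:print(a,b,len(q),q.min(0),q.max(0),circ(q[:,:2]))
E
```

```text
[ 0.40133503 -0.30990442  0.29996771] [ -51.1   15.6   75.4    0.    89.  -141.1]
0.145 0.165 723 [ 0.37560734 -0.33491684  0.14502835] [ 0.42435228 -0.28566318  0.15808955] (array([ 0.39958   , -0.31051244]), np.float64(0.022903136849383218))
0.125 0.145 437 [ 0.37606093 -0.33154984  0.12503623] [ 0.42205958 -0.28857528  0.14499866] (array([ 0.39885202, -0.31048461]), np.float64(0.02219193328273776))
0.11 0.124 806 [ 0.36506717 -0.34579397  0.1100614 ] [ 0.42451933 -0.27723322  0.1239367 ] (array([ 0.39539896, -0.3116858 ]), np.float64(0.0290542071472885))
0.06 0.08 1668 [ 0.35018233 -0.35957137  0.06004756] [ 0.44750142 -0.25946189  0.07992612] (array([ 0.39800058, -0.30918463]), np.float64(0.042213431691803756))
```

View pics/w2.png

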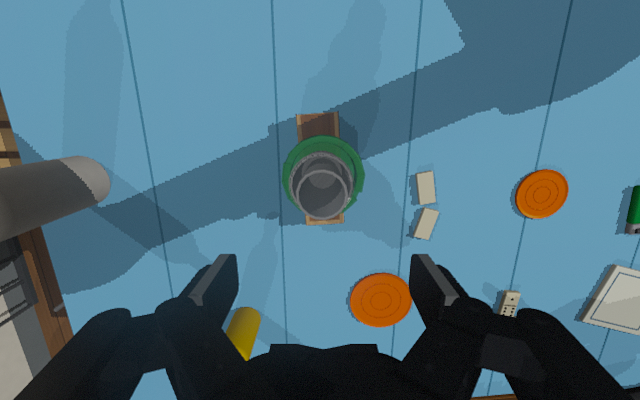

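The tumbler sits at (322,195), centred between the jaws. Descend and grip it.

step_arm:
  squeeze: 30
  steps:
    - {"xyz":[-0.02,-0.03,0.65],"turn":[0,0,0],"gripper":1}
    - {"xyz":[0,0,0.65],"turn":[0,0,0],"gripper":1}
    - {"xyz":[0,0,0.65],"turn":[0,0,0],"gripper":1}
    - {"xyz":[0,0,0.65],"turn":[0,0,0],"gripper":1}
    - {"xyz":[0,0,0.65],"turn":[0,0,0],"gripper":1}
    - {"xyz":[0,0,0.65],"turn":[0,0,0],"gripper":1}
    - {"xyz":[0,0,0],"turn":[0,0,0],"gripper":1}
    - {"xyz":[0,0,0],"turn":[0,0,0],"gripper":0.2}
    - {"xyz":[0,0,0],"turn":[0,0,0],"gripper":0}
    - {"xyz":[0,0,0],"turn":[0,0,0],"gripper":-1}
    - {"xyz":[0,0,0],"turn":[0,0,0],"gripper":-1}
    - {"xyz":[0,0,0],"turn":[0,0,0],"gripper":-1}
    - {"xyz":[0,0,0],"turn":[0,0,0],"gripper":-1}
    - {"xyz":[0,0,0],"turn":[0,0,0],"gripper":-1}

```text
time_s: 4.42
position: [0.4005, -0.3123, 0.146]
tool_rot: [[-0.0, 1.0, 0.003], [1.0, 0.0, -0.003], [-0.003, 0.003, -1.0]]
ft_force: [-0.4, 2.1, 7.1]
grip_width: 0.0494
```

step_arm:
  steps:
    - {"xyz":[0,0,-0.1],"turn":[0,0,0],"gripper":-1}
    - {"xyz":[0,0,-0.2],"turn":[0,0,0],"gripper":-1}
    - {"xyz":[0,0,-0.3],"turn":[0,0,0],"gripper":-1}
    - {"xyz":[0,0,-0.4],"turn":[0,0,0],"gripper":-1}
    - {"xyz":[0,0,-0.5],"turn":[0,0,0],"gripper":-1}
    - {"xyz":[0,0,-0.6],"turn":[0,0,0],"gripper":-1}
    - {"xyz":[0,0,-0.6],"turn":[0,0,0],"gripper":-1}
    - {"xyz":[0,0,-0.6],"turn":[0,0,0],"gripper":-1}
    - {"xyz":[0,0,-0.5],"turn":[0,0,0],"gripper":-1}
    - {"xyz":[0,0,0],"turn":[0,0,0],"gripper":-1}

```text
time_s: 5.25
position: [0.4004, -0.3127, 0.301]
tool_rot: [[0.0, 1.0, 0.005], [1.0, -0.0, -0.007], [-0.007, 0.005, -1.0]]
ft_force: [-0.3, -0.5, -0.5]
grip_width: 0.0489
```

```bash
python3 - <<'E'
from h import *
s=env.observe();print(s["position"],s["ft_force"].round(1),s["grip_width"])
im,d,i=grab("scene","s3");im2,d2,i2=grab("side")
cv2.imwrite("pics/c3.png",np.hstack([cv2.resize(im[60:210,160:290],(380,438)),cv2.resize(im2[160:360,180:350],(380,438))])[...,::-1])
E
```

```text
[ 0.40039107 -0.31265886  0.30096285] [-0.3 -0.5 -0.5] 0.048886312874480704
```

View pics/c3.png

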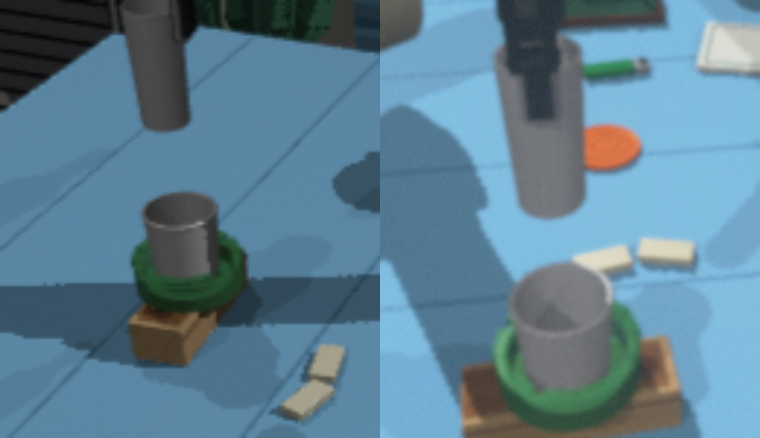

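The tumbler is lifted and the rest of the pile is unmoved, but it looks slightly leaned in the hand. I'll check its axis from the depth.

```bash
python3 - <<'E'
from h import *
for n in("scene","side"):
    im,d,i=grab(n);X=cloud(d,i);p=env.observe()["position"]
    m=(d>0)&(np.hypot(X[...,0]-p[0],X[...,1]-p[1])<.035)&(X[...,2]>.18)&(X[...,2]<.28)
    print(n,X[m][:,2].min())
    for a in(.205,.22,.235,.25,.265):
        q=X[m&(X[...,2]>a)&(X[...,2]<a+.015)][:,:2]
        if len(q)>8:
            h=a+.0075-.205;r=.021+.004*h/.105   # known radius: fit centre only
            from scipy.optimize import least_squares
            c=least_squares(lambda c:np.hypot(*(q-c).T)-r,p[:2],loss="soft_l1",f_scale=.001).x;print(a,len(q),c.round(4))
E
```

```text
scene 0.20152105771750595
0.205 95 [ 0.3994 -0.3108]
0.22 97 [ 0.3993 -0.3112]
0.235 103 [ 0.3993 -0.3113]
0.25 106 [ 0.3995 -0.3118]
0.265 108 [ 0.3989 -0.3116]
side 0.2016950213448111
0.205 260 [ 0.3987 -0.3096]
0.22 282 [ 0.3989 -0.3098]
0.235 298 [ 0.399  -0.3099]
0.25 338 [ 0.3989 -0.3101]
0.265 267 [ 0.3989 -0.3101]
```

step_arm:
  steps:
    - {"xyz":[0.45,0.06,0],"turn":[0,0,0],"gripper":-1}
    - {"xyz":[0.9,0.12,0],"turn":[0,0,0],"gripper":-1}
    - {"xyz":[0.9,0.12,0],"turn":[0,0,0],"gripper":-1}
    - {"xyz":[0.9,0.12,0],"turn":[0,0,0],"gripper":-1}
    - {"xyz":[0.9,0.12,0],"turn":[0,0,0],"gripper":-1}
    - {"xyz":[0.9,0.12,0],"turn":[0,0,0],"gripper":-1}
    - {"xyz":[0.9,0.12,0],"turn":[0,0,0],"gripper":-1}
    - {"xyz":[0.9,0.12,0],"turn":[0,0,0],"gripper":-1}
    - {"xyz":[0.9,0.12,0],"turn":[0,0,0],"gripper":-1}
    - {"xyz":[0.5,0.06,0],"turn":[0,0,0],"gripper":-1}
    - {"xyz":[0,0,0.5],"turn":[0,0,0],"gripper":-1}
    - {"xyz":[0,0,0.7],"turn":[0,0,0],"gripper":-1}
    - {"xyz":[0,0,0.7],"turn":[0,0,0],"gripper":-1}
    - {"xyz":[0,0,0.7],"turn":[0,0,0],"gripper":-1}
    - {"xyz":[0,0,0.7],"turn":[0,0,0],"gripper":-1}
    - {"xyz":[0,0,0.7],"turn":[0,0,0],"gripper":-1}
    - {"xyz":[0,0,0.3],"turn":[0,0,0],"gripper":-1}
    - {"xyz":[0,0,0],"turn":[0,0,0],"gripper":-1}
    - {"xyz":[0,0,0],"turn":[0,0,0],"gripper":-1}

```text
time_s: 7.03
position: [0.4427, 0.014, 0.1235]
tool_rot: [[0.0, 1.0, -0.002], [1.0, -0.0, 0.0], [0.0, -0.002, -1.0]]
ft_force: [0.1, 0.8, -0.7]
grip_width: 0.0493
```

```bash
cat >> h.py <<'E'
from scipy.optimize import least_squares
def axis(n,z0,zb,h,r0,r1,dz=.015,rad=.04):
    """centres of an upright cone (base height z0, foot/rim radii) seen by camera n, at the band heights zb"""
    im,d,i=grab(n);X=cloud(d,i);p=env.observe()["position"];out=[]
    for a in zb:
        m=(d>0)&(np.hypot(X[...,0]-p[0],X[...,1]-p[1])<rad)&(abs(X[...,2]-a)<dz/2);q=X[m][:,:2];r=r0+(r1-r0)*(a-z0)/h
        if len(q)>8: out.append(np.r_[a,least_squares(lambda c:np.hypot(*(q-c).T)-r,p[:2],loss="soft_l1",f_scale=.001).x.round(4)])
    return im,d,i,np.array(out)
E
python3 - <<'E'
from h import *
s=env.observe();print(s["position"],s["ft_force"].round(1),s["tool_rot"][:,2])
for n in("scene","side"):
    im,d,i,o=axis(n,.035,(.05,.065,.08,.095),.105,.021,.025);print(n,o)
E
```

```text
[0.44270869 0.01404263 0.12347658] [ 0.1  0.8 -0.7] [-2.11848327e-03  4.64903632e-04 -9.99997648e-01]
scene [[0.05   0.4425 0.0149]
 [0.065  0.4421 0.0148]
 [0.08   0.4423 0.0147]
 [0.095  0.4423 0.0148]]
side [[0.05   0.4425 0.016 ]
 [0.065  0.4424 0.0158]
 [0.08   0.4426 0.0157]
 [0.095  0.4421 0.0158]]
```

step_arm:
  steps:
    - {"xyz":[0,-0.02,0.25],"turn":[0,0,0],"gripper":-1}
    - {"xyz":[0,0,0.2],"turn":[0,0,0],"gripper":-1}
    - {"xyz":[0,0,0.1],"turn":[0,0,0],"gripper":-1}
    - {"xyz":[0,0,0.03],"turn":[0,0,0],"gripper":-1}
    - {"xyz":[0,0,0],"turn":[0,0,0],"gripper":-1}
    - {"xyz":[0,0,0],"turn":[0,0,0],"gripper":-1}

```text
time_s: 7.63
position: [0.4425, 0.014, 0.101]
tool_rot: [[0.0, 1.0, 0.0], [1.0, -0.0, -0.0], [-0.0, 0.0, -1.0]]
ft_force: [0.1, 0.4, -1.3]
grip_width: 0.0492
```

```bash
python3 - <<'E'
from h import *
s=env.observe();print(s["position"],s["ft_force"].round(1))
im,d,i=grab("scene");X=cloud(d,i);m=(d>0)&(np.hypot(X[...,0]-.442,X[...,1]-.015)<.05)&(X[...,2]<.03)
b=X[(d>0)&(np.hypot(X[...,0]-.442,X[...,1]-.015)<.035)]
cv2.imwrite("pics/c4.png",cv2.resize(im[130:220,280:380],(600,540),interpolation=2)[...,::-1])
E
```

```text
[0.44246303 0.0139524  0.10102038] [ 0.1  0.4 -1.3]
```

View pics/c4.png

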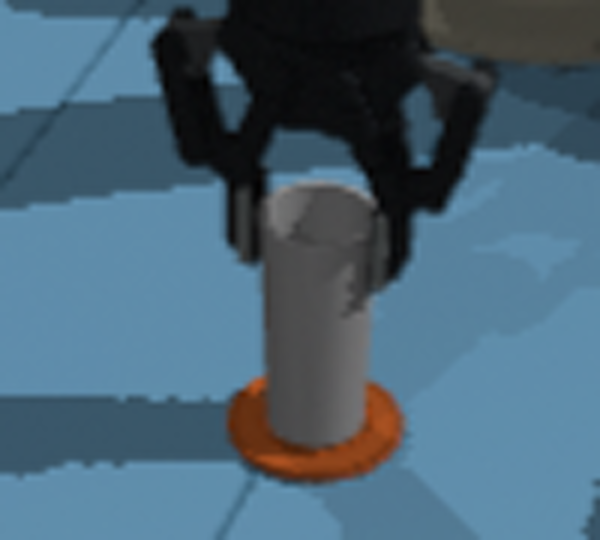

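The tumbler is centred over the coaster and just above its floor. Lower the last few mm while watching the force.

step_arm:
  steps:
    - {"xyz":[0,0,0.03],"turn":[0,0,0],"gripper":-1}
    - {"xyz":[0,0,0.025],"turn":[0,0,0],"gripper":-1}
    - {"xyz":[0,0,0.015],"turn":[0,0,0],"gripper":-1}
    - {"xyz":[0,0,0],"turn":[0,0,0],"gripper":-1}
    - {"xyz":[0,0,0],"turn":[0,0,0],"gripper":-1}

```text
time_s: 8.1
position: [0.4424, 0.014, 0.0981]
tool_rot: [[0.0, 1.0, 0.001], [1.0, -0.0, -0.0], [-0.0, 0.001, -1.0]]
ft_force: [-1.0, 0.6, 4.0]
grip_width: 0.049
```

step_arm:
  steps:
    - {"xyz":[0,0,0],"turn":[0,0,0],"gripper":0.2}
    - {"xyz":[0,0,0],"turn":[0,0,0],"gripper":0.3}
    - {"xyz":[0,0,0],"turn":[0,0,0],"gripper":0.5}
    - {"xyz":[0,0,0],"turn":[0,0,0],"gripper":0.8}
    - {"xyz":[0,0,0],"turn":[0,0,0],"gripper":1}
    - {"xyz":[0,0,0],"turn":[0,0,0],"gripper":1}
    - {"xyz":[0,0,-0.2],"turn":[0,0,0],"gripper":1}
    - {"xyz":[0,0,-0.6],"turn":[0,0,0],"gripper":1}
    - {"xyz":[0,0,-0.9],"turn":[0,0,0],"gripper":1}
    - {"xyz":[0,0,-0.9],"turn":[0,0,0],"gripper":1}
    - {"xyz":[0,0,-0.9],"turn":[0,0,0],"gripper":1}
    - {"xyz":[0,0,-0.5],"turn":[0,0,0],"gripper":1}
    - {"xyz":[0,0,0],"turn":[0,0,0],"gripper":1}

```text
time_s: 9.18
position: [0.4435, 0.0138, 0.2627]
tool_rot: [[0.0, 1.0, 0.009], [1.0, 0.0, -0.002], [-0.002, 0.009, -1.0]]
ft_force: [-0.2, -0.8, 0.1]
grip_width: 0.0853
```

```bash
cat >> h.py <<'E'
def orange(n,uv,im,i):
    hsv=cv2.cvtColor(im,cv2.COLOR_RGB2HSV);H,S,V=[hsv[...,k].astype(int) for k in range(3)]
    return ray(i,cnt((H<20)&(S>120)&(V>50),uv),.006)
E
python3 - <<'E'
from h import *
s=env.observe();print(s["position"])
for n in("scene","side"):
    im,d,i,o=axis(n,.004,(.02,.04,.06,.08,.1),.105,.021,.025,rad=.033);print(n,o)
im,d,i,o=axis("wrist",.004,(.02,.05,.08,.1),.105,.021,.025,rad=.033);print(o)
cv2.imwrite("pics/w5.png",im[...,::-1])
p=orange("wrist",(323,200),im,i);print(circ(p))
E
```

```text
[0.44346709 0.01379435 0.26272287]
scene [[0.02   0.4421 0.015 ]
 [0.04   0.4421 0.0151]
 [0.06   0.442  0.0154]
 [0.08   0.4424 0.0154]
 [0.1    0.4433 0.0157]]
side [[0.02   0.4416 0.0167]
 [0.04   0.4421 0.0166]
 [0.06   0.4417 0.0165]
 [0.08   0.4416 0.0164]
 [0.1    0.4418 0.0148]]
[[0.02   0.4382 0.0159]
 [0.05   0.4382 0.0158]
 [0.08   0.4382 0.0157]
 [0.1    0.4396 0.0159]]Traceback (most recent call last):
  File "<stdin>", line 7, in <module>
  File "h.py", line 33, in orange
    return ray(i,cnt((H<20)&(S>120)&(V>50),uv),.006)
                 ~~~^^^^^^^^^^^^^^^^^^^^^^^^^^
  File "h.py", line 11, in cnt
    return max(c,key=cv2.contourArea)[:,0,:].astype(float)
           ~~~^^^^^^^^^^^^^^^^^^^^^^^
ValueError: max() iterable argument is empty
```

The tumbler stands centred within about 2 mm in all three cameras. Back to the pile for the cup.

step_arm:
  steps:
    - {"xyz":[-0.5,-0.06,0],"turn":[0,0,0],"gripper":1}
    - {"xyz":[-0.9,-0.12,0],"turn":[0,0,0],"gripper":1}
    - {"xyz":[-0.9,-0.12,0],"turn":[0,0,0],"gripper":1}
    - {"xyz":[-0.9,-0.12,0],"turn":[0,0,0],"gripper":1}
    - {"xyz":[-0.9,-0.12,0],"turn":[0,0,0],"gripper":1}
    - {"xyz":[-0.9,-0.12,0],"turn":[0,0,0],"gripper":1}
    - {"xyz":[-0.9,-0.12,0],"turn":[0,0,0],"gripper":1}
    - {"xyz":[-0.9,-0.12,0],"turn":[0,0,0],"gripper":1}
    - {"xyz":[-0.9,-0.12,0],"turn":[0,0,0],"gripper":1}
    - {"xyz":[-0.45,-0.06,0],"turn":[0,0,0],"gripper":1}
    - {"xyz":[0,0,0],"turn":[0,0,0],"gripper":1}
    - {"xyz":[0,0,0],"turn":[0,0,0],"gripper":1}
    - {"xyz":[0,0,0],"turn":[0,0,0],"gripper":1}

```text
time_s: 10.42
position: [0.3989, -0.311, 0.257]
tool_rot: [[-0.0, 1.0, -0.001], [1.0, 0.0, 0.002], [0.002, -0.001, -1.0]]
ft_force: [0.2, 1.1, -0.3]
grip_width: 0.0857
```

```bash
python3 - <<'E'
from h import *
s=env.observe();print(s["position"],s["tool_rot"].round(3).tolist())
for n in("scene","side","wrist"):
    im,d,i,o=axis(n,.048,(.085,.1,.117),.072,.029,.034,dz=.01,rad=.045);print(n,o)
E
```

```text
[ 0.39887863 -0.31102611  0.257038  ] [[-0.0, 1.0, -0.001], [1.0, 0.0, 0.002], [0.002, -0.001, -1.0]]
scene [[ 0.085   0.3995 -0.3117]
 [ 0.1     0.4008 -0.3112]
 [ 0.117   0.4011 -0.3107]]
side [[ 0.085   0.3989 -0.3126]
 [ 0.1     0.3993 -0.3129]
 [ 0.117   0.3992 -0.3126]]
wrist [[ 0.085   0.3961 -0.3115]
 [ 0.1     0.396  -0.3117]
 [ 0.117   0.3986 -0.3117]]
```

step_arm:
  squeeze: 30
  steps:
    - {"xyz":[-0.03,0.02,0.5],"turn":[0,0,0],"gripper":1}
    - {"xyz":[0,0,0.7],"turn":[0,0,0],"gripper":1}
    - {"xyz":[0,0,0.7],"turn":[0,0,0],"gripper":1}
    - {"xyz":[0,0,0.7],"turn":[0,0,0],"gripper":1}
    - {"xyz":[0,0,0.7],"turn":[0,0,0],"gripper":1}
    - {"xyz":[0,0,0.5],"turn":[0,0,0],"gripper":1}
    - {"xyz":[0,0,0.2],"turn":[0,0,0],"gripper":1}
    - {"xyz":[0,0,0],"turn":[0,0,0],"gripper":0.7}
    - {"xyz":[0,0,0],"turn":[0,0,0],"gripper":0.5}
    - {"xyz":[0,0,0],"turn":[0,0,0],"gripper":-1}
    - {"xyz":[0,0,0],"turn":[0,0,0],"gripper":-1}
    - {"xyz":[0,0,0],"turn":[0,0,0],"gripper":-1}
    - {"xyz":[0,0,0],"turn":[0,0,0],"gripper":-1}

```text
time_s: 11.65
position: [0.4, -0.3134, 0.0987]
tool_rot: [[0.0, 1.0, 0.001], [1.0, -0.0, -0.001], [-0.001, 0.001, -1.0]]
ft_force: [0.2, 2.1, 3.3]
grip_width: 0.0651
```

step_arm:
  steps:
    - {"xyz":[0,0,-0.1],"turn":[0,0,0],"gripper":-1}
    - {"xyz":[0,0,-0.2],"turn":[0,0,0],"gripper":-1}
    - {"xyz":[0,0,-0.4],"turn":[0,0,0],"gripper":-1}
    - {"xyz":[0,0,-0.6],"turn":[0,0,0],"gripper":-1}
    - {"xyz":[0,0,-0.7],"turn":[0,0,0],"gripper":-1}
    - {"xyz":[0,0,-0.6],"turn":[0,0,0],"gripper":-1}
    - {"xyz":[0,0,-0.4],"turn":[0,0,0],"gripper":-1}
    - {"xyz":[0,0,0],"turn":[0,0,0],"gripper":-1}
    - {"xyz":[0,0,0],"turn":[0,0,0],"gripper":-1}

```text
time_s: 12.4
position: [0.3998, -0.3132, 0.2185]
tool_rot: [[0.0, 1.0, 0.001], [1.0, -0.0, -0.001], [-0.001, 0.001, -1.0]]
ft_force: [0.4, 0.6, -2.9]
grip_width: 0.0651
```

```bash
python3 - <<'E'
from h import *
s=env.observe();p=s["position"];print(p,s["ft_force"].round(1));b=p[2]-.0507
ims=[]
for n in("scene","side"):
    im,d,i,o=axis(n,b,b+np.array([.01,.025,.04]),.072,.029,.034,dz=.01,rad=.045);print(n,o);ims.append(im)
cv2.imwrite("pics/c6.png",np.hstack([cv2.resize(ims[0][60:210,160:290],(380,438)),cv2.resize(ims[1][160:360,180:350],(380,438))])[...,::-1])
E
```

```text
[ 0.39977902 -0.31319385  0.21852194] [ 0.4  0.6 -2.9]
scene [[ 0.17782194  0.3985     -0.3123    ]
 [ 0.19282194  0.3987     -0.3129    ]
 [ 0.20782194  0.399      -0.3119    ]]
side [[ 0.17782194  0.3987     -0.311     ]
 [ 0.19282194  0.3985     -0.3112    ]
 [ 0.20782194  0.3984     -0.3135    ]]
```

View pics/c6.png

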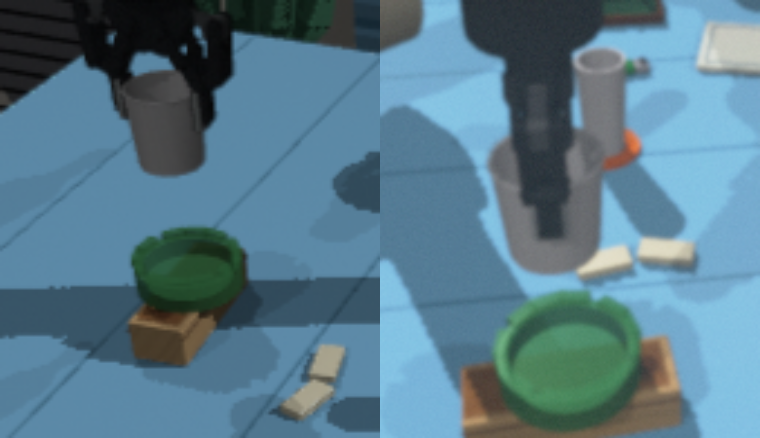

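The cup is lifted upright, and the ashtray and box stayed in place. Carry it to the large coaster.

step_arm:
  steps:
    - {"xyz":[0.175,0.4,0],"turn":[0,0,0],"gripper":-1}
    - {"xyz":[0.354,0.81,0],"turn":[0,0,0],"gripper":-1}
    - {"xyz":[0.354,0.81,0],"turn":[0,0,0],"gripper":-1}
    - {"xyz":[0.354,0.81,0],"turn":[0,0,0],"gripper":-1}
    - {"xyz":[0.354,0.81,0],"turn":[0,0,0],"gripper":-1}
    - {"xyz":[0.354,0.81,0],"turn":[0,0,0],"gripper":-1}
    - {"xyz":[0.354,0.81,0],"turn":[0,0,0],"gripper":-1}
    - {"xyz":[0.18,0.41,0],"turn":[0,0,0],"gripper":-1}
    - {"xyz":[0,0,0.5],"turn":[0,0,0],"gripper":-1}
    - {"xyz":[0,0,0.7],"turn":[0,0,0],"gripper":-1}
    - {"xyz":[0,0,0.7],"turn":[0,0,0],"gripper":-1}
    - {"xyz":[0,0,0.7],"turn":[0,0,0],"gripper":-1}
    - {"xyz":[0,0,0.5],"turn":[0,0,0],"gripper":-1}
    - {"xyz":[0,0,0.35],"turn":[0,0,0],"gripper":-1}
    - {"xyz":[0,0,0],"turn":[0,0,0],"gripper":-1}
    - {"xyz":[0,0,0],"turn":[0,0,0],"gripper":-1}

```text
time_s: 13.83
position: [0.6261, -0.2139, 0.0786]
tool_rot: [[0.0, 1.0, -0.003], [1.0, -0.0, 0.001], [0.001, -0.003, -1.0]]
ft_force: [-0.8, -0.6, -0.9]
grip_width: 0.065
```

```bash
python3 - <<'E'
from h import *
s=env.observe();p=s["position"];print(p,s["ft_force"].round(1));b=p[2]-.0507
for n in("scene","side"):
    im,d,i,o=axis(n,b,b+np.array([.01,.025,.04]),.072,.029,.034,dz=.01,rad=.045);print(n,o)
E
```

```text
[ 0.62611349 -0.21388386  0.07857634] [-0.8 -0.6 -0.9]
scene [[ 0.03787634  0.6252     -0.2136    ]
 [ 0.05287634  0.6251     -0.2136    ]
 [ 0.06787634  0.6261     -0.2118    ]]
side [[ 0.03787634  0.6258     -0.2118    ]
 [ 0.05287634  0.626      -0.2124    ]
 [ 0.06787634  0.6275     -0.2148    ]]
```

step_arm:
  steps:
    - {"xyz":[0,0,0.25],"turn":[0,0,0],"gripper":-1}
    - {"xyz":[0,0,0.2],"turn":[0,0,0],"gripper":-1}
    - {"xyz":[0,0,0.08],"turn":[0,0,0],"gripper":-1}
    - {"xyz":[0,0,0.03],"turn":[0,0,0],"gripper":-1}
    - {"xyz":[0,0,0.02],"turn":[0,0,0],"gripper":-1}
    - {"xyz":[0,0,0],"turn":[0,0,0],"gripper":-1}
    - {"xyz":[0,0,0],"turn":[0,0,0],"gripper":-1}
    - {"xyz":[0,0,0],"turn":[0,0,0],"gripper":-1}

```text
time_s: 14.6
position: [0.6267, -0.2142, 0.057]
tool_rot: [[0.0, 1.0, 0.0], [1.0, -0.0, -0.0], [-0.0, 0.0, -1.0]]
ft_force: [-0.0, -0.4, -1.2]
grip_width: 0.0655
```

step_arm:
  steps:
    - {"xyz":[0,0,0.025],"turn":[0,0,0],"gripper":-1}
    - {"xyz":[0,0,0.02],"turn":[0,0,0],"gripper":-1}
    - {"xyz":[0,0,0.015],"turn":[0,0,0],"gripper":-1}
    - {"xyz":[0,0,0],"turn":[0,0,0],"gripper":-1}
    - {"xyz":[0,0,0],"turn":[0,0,0],"gripper":-1}

```text
time_s: 15.02
position: [0.6268, -0.2141, 0.0548]
tool_rot: [[0.0, 1.0, 0.001], [1.0, -0.0, -0.0], [-0.0, 0.001, -1.0]]
ft_force: [-1.2, 0.7, 4.0]
grip_width: 0.0653
```

step_arm:
  steps:
    - {"xyz":[0,0,0],"turn":[0,0,0],"gripper":0.6}
    - {"xyz":[0,0,0],"turn":[0,0,0],"gripper":0.8}
    - {"xyz":[0,0,0],"turn":[0,0,0],"gripper":1}
    - {"xyz":[0,0,0],"turn":[0,0,0],"gripper":1}
    - {"xyz":[0,0,0],"turn":[0,0,0],"gripper":1}
    - {"xyz":[0,0,-0.2],"turn":[0,0,0],"gripper":1}
    - {"xyz":[0,0,-0.5],"turn":[0,0,0],"gripper":1}
    - {"xyz":[0,0,-0.9],"turn":[0,0,0],"gripper":1}
    - {"xyz":[0,0,-0.9],"turn":[0,0,0],"gripper":1}
    - {"xyz":[0,0,-0.9],"turn":[0,0,0],"gripper":1}
    - {"xyz":[0,0,-0.9],"turn":[0,0,0],"gripper":1}
    - {"xyz":[0,0,-0.5],"turn":[0,0,0],"gripper":1}
    - {"xyz":[0,0,0],"turn":[0,0,0],"gripper":1}

```text
time_s: 16.1
position: [0.6276, -0.2145, 0.2528]
tool_rot: [[0.0, 1.0, 0.009], [1.0, -0.0, -0.005], [-0.005, 0.009, -1.0]]
ft_force: [0.7, 0.9, 0.2]
grip_width: 0.0855
```

```bash
python3 - <<'E'
from h import *
s=env.observe();p=s["position"];print(p);b=.004
for n in("scene","side"):
    im,d,i,o=axis(n,b,b+np.array([.01,.025,.04,.06]),.072,.029,.034,dz=.01,rad=.045);print(n,o)
E
```

```text
[ 0.62761524 -0.21454884  0.2528155 ]
scene [[ 0.014   0.6258 -0.2138]
 [ 0.029   0.6265 -0.2135]
 [ 0.044   0.6274 -0.2126]
 [ 0.064   0.6276 -0.2122]]
side [[ 0.014   0.6258 -0.2118]
 [ 0.029   0.6254 -0.2128]
 [ 0.044   0.6251 -0.2134]
 [ 0.064   0.625  -0.2136]]
```

Cup stands centred. Back over the ashtray.

step_arm:
  steps:
    - {"xyz":[-0.175,-0.4,0],"turn":[0,0,0],"gripper":1}
    - {"xyz":[-0.35,-0.81,0],"turn":[0,0,0],"gripper":1}
    - {"xyz":[-0.35,-0.81,0],"turn":[0,0,0],"gripper":1}
    - {"xyz":[-0.35,-0.81,0],"turn":[0,0,0],"gripper":1}
    - {"xyz":[-0.35,-0.81,0],"turn":[0,0,0],"gripper":1}
    - {"xyz":[-0.35,-0.81,0],"turn":[0,0,0],"gripper":1}
    - {"xyz":[-0.35,-0.81,0],"turn":[0,0,0],"gripper":1}
    - {"xyz":[-0.18,-0.41,0],"turn":[0,0,0],"gripper":1}
    - {"xyz":[0,0,0],"turn":[0,0,0],"gripper":1}
    - {"xyz":[0,0,0],"turn":[0,0,0],"gripper":1}
    - {"xyz":[0,0,0],"turn":[0,0,0],"gripper":1}

```text
time_s: 17.12
position: [0.4001, -0.3118, 0.2456]
tool_rot: [[-0.0, 1.0, -0.001], [1.0, 0.0, 0.001], [0.001, -0.001, -1.0]]
ft_force: [0.4, 0.4, 0.2]
grip_width: 0.0853
```

```bash
python3 - <<'E'
from h import *
s=env.observe();p=s["position"];print(p,s["q"].round(1))
for n in("wrist","scene","side"):
    im,d,i=grab(n,"a_"+n);X=cloud(d,i);hsv=cv2.cvtColor(im,cv2.COLOR_RGB2HSV);H,S=hsv[...,0],hsv[...,1]
    near=(d>0)&(np.hypot(X[...,0]-.4,X[...,1]+.311)<.07)&(H>50)&(H<90)&(S>80)
    q=X[near&(X[...,2]>.070)&(X[...,2]<.079)][:,:2]
    f=least_squares(lambda c:np.hypot(*(q-c).T)-.0455,[.4,-.311],loss="soft_l1",f_scale=.002);print(n,len(q),"rim centre",f.x)
    a=np.degrees(np.arctan2(*(q-f.x).T[::-1]))%360;h,_=np.histogram(a,36,(0,360));print(h)
    # box top
    m=(d>0)&(abs(X[...,2]-.04)<.006)&(abs(X[...,0]-.4)<.1)&(abs(X[...,1]+.311)<.06)&(H<25)&(S>60)
    if m.sum()>20: print(" box",rect(X[m][:,:2]))
im=cv2.imread("pics/a_wrist.png");cv2.imwrite("pics/c7.png",cv2.resize(im[80:280,200:450],(750,600)))
E
```

```text
[ 0.40013549 -0.31183465  0.24558813] [ -51.3   17.8   81.4    0.    80.9 -141.3]
wrist 2150 rim centre [ 0.40071366 -0.30980864]
[61 57 62 61 60 49 15 62 67 65 66 70 70 71 55 18 75 72 77 75 76 71 73 54
 15 69 67 69 67 66 65 68 50 11 59 62]
 box ((399.8646240234375, -312.8020935058594), (148.4981689453125, 52.354793548583984), 4.0353546142578125)
scene 232 rim centre [ 0.40321766 -0.30926564]
[ 7 11 11  8  9  6  2  8  6  9  5  5  6  4  3  1  8  7  8  6  6  9  8  7
  4  6  8  7  5  7  5  6  5  3  8  8]
 box ((460.01641845703125, -307.8464660644531), (39.8379020690918, 56.09040832519531), 9.255067825317383)
side 988 rim centre [ 0.40032715 -0.31128724]
[24 23 23 30 27 19  6 31 29 27 29 28 30 33 20  8 24 30 25 26 27 31 32 31
 13 40 41 38 38 44 35 35 32  4 34 21]
 box ((399.76275634765625, -314.48004150390625), (146.30142211914062, 53.201332092285156), 4.34983491897583)
```

View pics/c7.png

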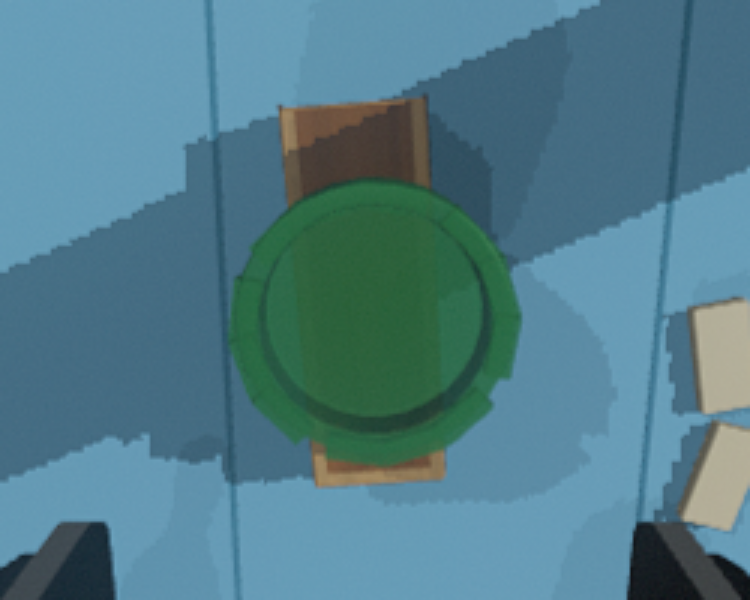

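The notches lie at 65/155/245/335°, so the wall on the +Y side (90°) is whole. I'll grip there with the jaws about half open, one finger inside.

step_arm:
  squeeze: 60
  steps:
    - {"xyz":[0.6,0.01,0],"turn":[0,0,0],"gripper":0}
    - {"xyz":[0.57,0,0.2],"turn":[0,0,0],"gripper":0}
    - {"xyz":[0,0,0.6],"turn":[0,0,0],"gripper":0}
    - {"xyz":[0,0,0.7],"turn":[0,0,0],"gripper":0}
    - {"xyz":[0,0,0.7],"turn":[0,0,0],"gripper":0}
    - {"xyz":[0,0,0.6],"turn":[0,0,0],"gripper":0}
    - {"xyz":[0,0,0.5],"turn":[0,0,0],"gripper":0}
    - {"xyz":[0,0,0.4],"turn":[0,0,0],"gripper":0}
    - {"xyz":[0,0,0.3],"turn":[0,0,0],"gripper":0}
    - {"xyz":[0,0,0.2],"turn":[0,0,0],"gripper":0}
    - {"xyz":[0,0,0.1],"turn":[0,0,0],"gripper":0}
    - {"xyz":[0,0,0],"turn":[0,0,0],"gripper":0}
    - {"xyz":[0,0,0],"turn":[0,0,0],"gripper":0}

```text
time_s: 18.35
position: [0.4005, -0.2655, 0.0747]
tool_rot: [[-0.0, 1.0, 0.0], [1.0, 0.0, -0.0], [-0.0, 0.0, -1.0]]
ft_force: [-0.1, -0.7, -0.0]
grip_width: 0.0427
```

```bash
python3 - <<'E'
from h import *
s=env.observe();print(s["position"],s["ft_force"].round(1),s["grip_width"])
im,d,i=grab("side");im2,_,_=grab("scene")
cv2.imwrite("pics/c8.png",np.hstack([cv2.resize(im2[80:200,170:290],(400,400)),cv2.resize(im[230:380,190:340],(400,400))])[...,::-1])
E
```

```text
[ 0.40054943 -0.26549696  0.07468013] [-0.1 -0.7 -0. ] 0.042748252150344994
```

View pics/c8.png

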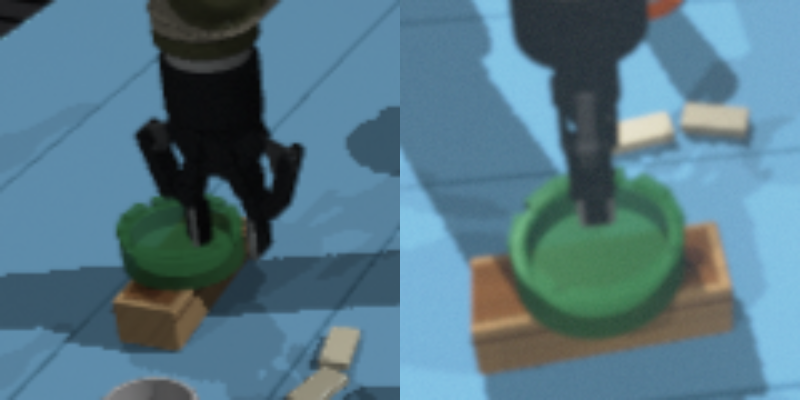

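The jaws straddle the +Y wall, one finger in the bowl. Go 2.4 mm lower, close, and lift slightly.

step_arm:
  squeeze: 60
  steps:
    - {"xyz":[0,0,0.06],"turn":[0,0,0],"gripper":0}
    - {"xyz":[0,0,0],"turn":[0,0,0],"gripper":-0.3}
    - {"xyz":[0,0,0],"turn":[0,0,0],"gripper":-0.5}
    - {"xyz":[0,0,0],"turn":[0,0,0],"gripper":-0.65}
    - {"xyz":[0,0,0],"turn":[0,0,0],"gripper":-0.75}
    - {"xyz":[0,0,0],"turn":[0,0,0],"gripper":-1}
    - {"xyz":[0,0,0],"turn":[0,0,0],"gripper":-1}
    - {"xyz":[0,0,0],"turn":[0,0,0],"gripper":-1}
    - {"xyz":[0,0,0],"turn":[0,0,0],"gripper":-1}

```text
time_s: 19.2
position: [0.4003, -0.2654, 0.0722]
tool_rot: [[0.0, 1.0, 0.0], [1.0, -0.0, -0.0], [-0.0, 0.0, -1.0]]
ft_force: [-0.0, 3.3, 6.2]
grip_width: 0.0096
```

step_arm:
  steps:
    - {"xyz":[0,0,-0.05],"turn":[0,0,0],"gripper":-1}
    - {"xyz":[0,0,-0.1],"turn":[0,0,0],"gripper":-1}
    - {"xyz":[0,0,-0.15],"turn":[0,0,0],"gripper":-1}
    - {"xyz":[0,0,-0.2],"turn":[0,0,0],"gripper":-1}
    - {"xyz":[0,0,-0.3],"turn":[0,0,0],"gripper":-1}
    - {"xyz":[0,0,-0.4],"turn":[0,0,0],"gripper":-1}
    - {"xyz":[0,0,-0.5],"turn":[0,0,0],"gripper":-1}
    - {"xyz":[0,0,-0.5],"turn":[0,0,0],"gripper":-1}
    - {"xyz":[0,0,-0.5],"turn":[0,0,0],"gripper":-1}
    - {"xyz":[0,0,-0.3],"turn":[0,0,0],"gripper":-1}
    - {"xyz":[0,0,-0.15],"turn":[0,0,0],"gripper":-1}
    - {"xyz":[0,0,0],"turn":[0,0,0],"gripper":-1}
    - {"xyz":[0,0,0],"turn":[0,0,0],"gripper":-1}

```text
time_s: 20.28
position: [0.4, -0.2652, 0.1976]
tool_rot: [[0.0, 1.0, -0.0], [1.0, -0.0, 0.001], [0.001, -0.0, -1.0]]
ft_force: [-0.2, 0.1, -4.2]
grip_width: 0.0091
```

```bash
cat >> h.py <<'E'
def rim(n,zc,c0,dz=.006,top=True):
    """ashtray: fit plane to its rim points and centre"""
    im,d,i=grab(n);X=cloud(d,i);hsv=cv2.cvtColor(im,cv2.COLOR_RGB2HSV);H,S=hsv[...,0],hsv[...,1]
    m=(d>0)&(np.hypot(X[...,0]-c0[0],X[...,1]-c0[1])<.07)&(H>50)&(H<90)&(S>80)&(abs(X[...,2]-zc)<.02)
    q=X[m];r=np.hypot(*(q[:,:2]-c0).T)
    t=q[(abs(q[:,2]-zc)<dz)];f=least_squares(lambda c:np.hypot(*(t[:,:2]-c).T)-.0455,c0,loss="soft_l1",f_scale=.002).x
    r=np.hypot(*(t[:,:2]-f).T);t=t[(r>.043)&(r<.048)]
    pl=least_squares(lambda c:c[0]+(t[:,:2]-f)@c[1:]-t[:,2],[zc,0,0],loss="soft_l1",f_scale=.001).x
    return im,f,pl,len(t)
E
python3 - <<'E'
from h import *
s=env.observe();p=s["position"];print(p,s["ft_force"].round(1),s["grip_width"])
ims=[]
for n in("scene","side","wrist"):
    im,f,pl,k=rim(n,p[2]-.0322+.034,np.array([p[0],p[1]-.0455]));print(n,f,pl[0],np.degrees(pl[1:]).round(1),k);ims.append(im)
cv2.imwrite("pics/c9.png",np.hstack([cv2.resize(ims[0][60:200,160:290],(400,430)),cv2.resize(ims[1][180:360,180:350],(400,430))])[...,::-1])
E
```

```text
[ 0.39995724 -0.26518283  0.19759512] [-0.2  0.1 -4.2] 0.009130623509225676
scene [ 0.40391515 -0.30945207] 0.19630758280085425 [0.2 1.5] 95
side [ 0.40007838 -0.31163919] 0.19784161879451778 [-0.1  1.5] 538
wrist [ 0.39949018 -0.30951886] 0.19639023931211452 [-0.1  1.8] 3937
```

View pics/c9.png

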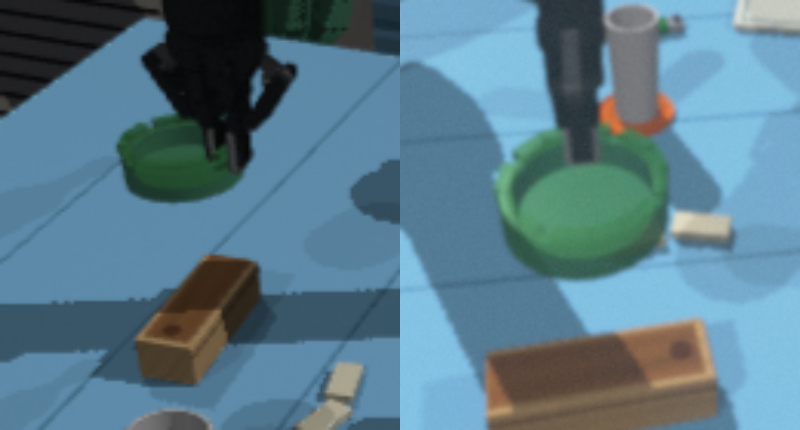

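Ashtray is lifted, sagging 1.5° toward −Y. I'll counter-tilt a touch and carry it over the tile.

step_arm:
  steps:
    - {"xyz":[0.35,0.25,0],"turn":[0,-0.16,0],"gripper":-1}
    - {"xyz":[0.7,0.51,0],"turn":[0,-0.16,0],"gripper":-1}
    - {"xyz":[0.7,0.51,0],"turn":[0,0,0],"gripper":-1}
    - {"xyz":[0.7,0.51,0],"turn":[0,0,0],"gripper":-1}
    - {"xyz":[0.7,0.51,0],"turn":[0,0,0],"gripper":-1}
    - {"xyz":[0.7,0.51,0],"turn":[0,0,0],"gripper":-1}
    - {"xyz":[0.7,0.51,0],"turn":[0,0,0],"gripper":-1}
    - {"xyz":[0.7,0.51,0],"turn":[0,0,0],"gripper":-1}
    - {"xyz":[0.7,0.51,0],"turn":[0,0,0],"gripper":-1}
    - {"xyz":[0.7,0.51,0],"turn":[0,0,0],"gripper":-1}
    - {"xyz":[0.7,0.51,0],"turn":[0,0,0],"gripper":-1}
    - {"xyz":[0.31,0.21,0],"turn":[0,0,0],"gripper":-1}
    - {"xyz":[0,0,0],"turn":[0,0,0],"gripper":-1}
    - {"xyz":[0,0,0],"turn":[0,0,0],"gripper":-1}
    - {"xyz":[0,0,0],"turn":[0,0,0],"gripper":-1}

```text
time_s: 21.68
position: [0.6222, 0.0402, 0.1901]
tool_rot: [[0.001, 1.0, -0.002], [1.0, -0.001, -0.026], [-0.026, -0.002, -1.0]]
ft_force: [-0.2, 0.4, -2.1]
grip_width: 0.0093
```

```bash
python3 - <<'E'
from h import *
s=env.observe();p=s["position"];print(p,s["ft_force"].round(1),s["grip_width"],s["tool_rot"][:,2])
for n in("scene","side","wrist"):
    im,f,pl,k=rim(n,p[2]-.0322+.034,np.array([p[0],p[1]-.0455]));print(n,f,pl[0],np.degrees(pl[1:]).round(1),k)
for n,uv in(("scene",(386,265)),("side",(344,183))):
    im=cv2.imread(f"pics/{n}0.png");d=np.load(f"pics/{n}0.npy");i=cams.camera_info(n);X=cloud(d,i)
    hsv=cv2.cvtColor(im,cv2.COLOR_BGR2HSV);S,V=hsv[...,1],hsv[...,2]
    m=(S<70)&(V>130);print(n,"white",rect(ray(i,cnt(m,uv),.008)))
    # thin blue line square: hole contour
    b=((S>30)&(V<V[uv[1],uv[0]]-12)).astype(np.uint8)
    q=X[(d>0)&(abs(X[...,0]-.622)<.08)&(abs(X[...,1]-.195)<.08)&(X[...,2]>.0055)&(X[...,2]<.014)];print(" depth",rect(q[:,:2]),len(q))
E
```

```text
[0.62220578 0.04024935 0.19010045] [-0.2  0.4 -2.1] 0.00927201131122615 [-0.00153916 -0.02569906 -0.99966854]
scene [ 0.62555363 -0.00464315] 0.19045188125551743 [-0.2  0.2] 196
side [ 0.62144502 -0.00767574] 0.19141698002524926 [-0.   0.7] 242
wrist [ 0.62159649 -0.00400292] 0.1912303046768278 [-0.2  0.4] 4122
scene white ((624.4627075195312, 196.1316680908203), (110.60731506347656, 109.0458984375), 74.94503784179688)
 depth ((624.3282470703125, 195.60670471191406), (110.86370086669922, 111.74903106689453), 74.41866302490234) 1715
side white ((622.582763671875, 193.75198364257812), (124.78097534179688, 114.40789031982422), 74.74528503417969)
 depth ((621.9066772460938, 195.44650268554688), (118.18911743164062, 111.95639038085938), 73.51899719238281) 875
```

I under-travelled in Y by 0.2 m (arithmetic slip); it's safely high. Continue to the tile and descend to a hover.

step_arm:
  steps:
    - {"xyz":[0.4,0,-0.01],"turn":[0,0,0],"gripper":-1}
    - {"xyz":[0.8,0,-0.02],"turn":[0,0,0],"gripper":-1}
    - {"xyz":[0.8,0,-0.02],"turn":[0,0,0],"gripper":-1}
    - {"xyz":[0.8,0,-0.02],"turn":[0,0,0],"gripper":-1}
    - {"xyz":[0.8,0,-0.02],"turn":[0,0,0],"gripper":-1}
    - {"xyz":[0.8,0,-0.02],"turn":[0,0,0],"gripper":-1}
    - {"xyz":[0.63,-0.01,-0.02],"turn":[0,0,0],"gripper":-1}
    - {"xyz":[0,0,0.3],"turn":[0,0,0],"gripper":-1}
    - {"xyz":[0.013,0,0.5],"turn":[0,0,0],"gripper":-1}
    - {"xyz":[0.018,0,0.7],"turn":[0,0,0],"gripper":-1}
    - {"xyz":[0.018,0,0.7],"turn":[0,0,0],"gripper":-1}
    - {"xyz":[0.013,0,0.5],"turn":[0,0,0],"gripper":-1}
    - {"xyz":[0.008,0,0.3],"turn":[0,0,0],"gripper":-1}
    - {"xyz":[0.005,0,0.2],"turn":[0,0,0],"gripper":-1}
    - {"xyz":[0,0,0],"turn":[0,0,0],"gripper":-1}
    - {"xyz":[0,0,0],"turn":[0,0,0],"gripper":-1}

```text
time_s: 23.17
position: [0.6229, 0.2416, 0.0638]
tool_rot: [[0.001, 1.0, 0.001], [1.0, -0.001, -0.025], [-0.025, 0.001, -1.0]]
ft_force: [0.8, 0.3, -2.7]
grip_width: 0.0097
```

```bash
python3 - <<'E'
from h import *
s=env.observe();p=s["position"];print(p,s["ft_force"].round(1),s["grip_width"],s["tool_rot"][:,2])
for n in("scene","side","wrist"):
    im,f,pl,k=rim(n,p[2]-.0322+.034,np.array([p[0],p[1]-.0455]));print(n,f,pl[0],np.degrees(pl[1:]).round(1),k)
E
```

```text
[0.62287245 0.24164997 0.0637513 ] [ 0.8  0.3 -2.7] 0.009683131294138418 [ 0.00141144 -0.02530612 -0.99967875]
scene [0.6257184  0.19672208] 0.06421570832238367 [-0.   0.3] 210
side [0.62252176 0.19425727] 0.06524382216061046 [-0.2 -0.1] 142
wrist [0.62229287 0.1980396 ] 0.0647100294602741 [0.  0.4] 4119
```

step_arm:
  steps:
    - {"xyz":[-0.01,-0.03,0.2],"turn":[0,0,0],"gripper":-1}
    - {"xyz":[0,0,0.15],"turn":[0,0,0],"gripper":-1}
    - {"xyz":[0,0,0.08],"turn":[0,0,0],"gripper":-1}
    - {"xyz":[0,0,0.04],"turn":[0,0,0],"gripper":-1}
    - {"xyz":[0,0,0.02],"turn":[0,0,0],"gripper":-1}
    - {"xyz":[0,0,0.02],"turn":[0,0,0],"gripper":-1}
    - {"xyz":[0,0,0],"turn":[0,0,0],"gripper":-1}
    - {"xyz":[0,0,0],"turn":[0,0,0],"gripper":-1}
    - {"xyz":[0,0,0],"turn":[0,0,0],"gripper":-1}

```text
time_s: 24.07
position: [0.6212, 0.2409, 0.0426]
tool_rot: [[0.0, 1.0, 0.0], [1.0, -0.0, -0.026], [-0.026, 0.0, -1.0]]
ft_force: [-0.6, -0.8, -3.7]
grip_width: 0.0097
```

step_arm:
  steps:
    - {"xyz":[0,0,0.015],"turn":[0,0,0],"gripper":-1}
    - {"xyz":[0,0,0.015],"turn":[0,0,0],"gripper":-1}
    - {"xyz":[0,0,0.015],"turn":[0,0,0],"gripper":-1}
    - {"xyz":[0,0,0],"turn":[0,0,0],"gripper":-1}
    - {"xyz":[0,0,0],"turn":[0,0,0],"gripper":-1}

```text
time_s: 24.48
position: [0.6211, 0.2408, 0.0406]
tool_rot: [[0.0, 1.0, 0.0], [1.0, -0.0, -0.026], [-0.026, 0.0, -1.0]]
ft_force: [0.7, 0.2, -2.7]
grip_width: 0.0096
```

step_arm:
  steps:
    - {"xyz":[0,0,0.015],"turn":[0,0,0],"gripper":-1}
    - {"xyz":[0,0,0.015],"turn":[0,0,0],"gripper":-1}
    - {"xyz":[0,0,0],"turn":[0,0,0],"gripper":-1}
    - {"xyz":[0,0,0],"turn":[0,0,0],"gripper":-1}

```text
time_s: 24.82
position: [0.6212, 0.2409, 0.0403]
tool_rot: [[0.0, 1.0, 0.001], [1.0, -0.0, -0.026], [-0.026, 0.001, -1.0]]
ft_force: [-2.6, -0.6, 6.4]
grip_width: 0.0097
```

```bash
python3 - <<'E'
from h import *
s=env.observe();p=s["position"];print(p,s["ft_force"].round(1),s["grip_width"],s["tool_rot"][:,2])
for n in("scene","side","wrist"):
    im,f,pl,k=rim(n,.042,np.array([p[0],p[1]-.0455]));print(n,f,pl[0],np.degrees(pl[1:]).round(1),k)
E
```

```text
[0.62118509 0.24088346 0.04028925] [-2.6 -0.6  6.4] 0.009659368162941566 [ 7.61751639e-04 -2.55175850e-02 -9.99674083e-01]
scene [0.6239942  0.19589008] 0.04104007261146622 [-0.2  0.1] 195
side [0.6202098  0.19343964] 0.04179001779283366 [-0.   0.4] 142
wrist [0.62050451 0.19707077] 0.04098170431809726 [-0.2  0. ] 4103
```

The ashtray rests flat and centred. Release, rise, and level the tool; then go to the box.

step_arm:
  steps:
    - {"xyz":[0,0,0],"turn":[0,0,0],"gripper":-0.7}
    - {"xyz":[0,0,0],"turn":[0,0,0],"gripper":-0.5}
    - {"xyz":[0,0,0],"turn":[0,0,0],"gripper":-0.3}
    - {"xyz":[0,0,0],"turn":[0,0,0],"gripper":-0.1}
    - {"xyz":[0,0,0],"turn":[0,0,0],"gripper":-0.1}
    - {"xyz":[0,0,0],"turn":[0,0,0],"gripper":-0.1}
    - {"xyz":[0,0,-0.2],"turn":[0,0,0],"gripper":-0.1}
    - {"xyz":[0,0,-0.4],"turn":[0,0,0],"gripper":-0.1}
    - {"xyz":[0,0,-0.7],"turn":[0,0.16,0],"gripper":0}
    - {"xyz":[0,0,-0.9],"turn":[0,0.16,0],"gripper":0}
    - {"xyz":[0,0,-0.9],"turn":[0,0,0],"gripper":0}
    - {"xyz":[0,0,-0.9],"turn":[0,0,0],"gripper":0}
    - {"xyz":[0,0,-0.9],"turn":[0,0,0],"gripper":0}
    - {"xyz":[0,0,-0.35],"turn":[0,0,0],"gripper":0}

```text
time_s: 26.13
position: [0.6218, 0.2428, 0.2561]
tool_rot: [[0.0, 1.0, 0.009], [1.0, -0.0, 0.002], [0.002, 0.009, -1.0]]
ft_force: [-0.3, -0.1, 0.0]
grip_width: 0.0423
```

step_arm:
  steps:
    - {"xyz":[-0.46,-0.18,0],"turn":[0,0,0],"gripper":1}
    - {"xyz":[-0.92,-0.37,0],"turn":[0,0,0],"gripper":1}
    - {"xyz":[-0.92,-0.37,0],"turn":[0,0,0],"gripper":1}
    - {"xyz":[-0.92,-0.37,0],"turn":[0,0,0],"gripper":1}
    - {"xyz":[-0.92,-0.37,0],"turn":[0,0,0],"gripper":1}
    - {"xyz":[-0.92,-0.37,0],"turn":[0,0,0],"gripper":1}
    - {"xyz":[-0.92,-0.37,0],"turn":[0,0,0],"gripper":1}
    - {"xyz":[-0.92,-0.37,0],"turn":[0,0,0],"gripper":1}
    - {"xyz":[-0.92,-0.37,0],"turn":[0,0,0],"gripper":1}
    - {"xyz":[-0.92,-0.37,0],"turn":[0,0,0],"gripper":1}
    - {"xyz":[-0.92,-0.37,0],"turn":[0,0,0],"gripper":1}
    - {"xyz":[-0.92,-0.37,0],"turn":[0,0,0],"gripper":1}
    - {"xyz":[-0.92,-0.37,0],"turn":[0,0,0],"gripper":1}
    - {"xyz":[-0.92,-0.37,0],"turn":[0,0,0],"gripper":1}
    - {"xyz":[-0.92,-0.37,0],"turn":[0,0,0],"gripper":1}
    - {"xyz":[-0.46,-0.18,0],"turn":[0,0,0],"gripper":1}
    - {"xyz":[0,0,0],"turn":[0,0,0],"gripper":1}
    - {"xyz":[0,0,0],"turn":[0,0,0],"gripper":1}
    - {"xyz":[0,0,0],"turn":[0,0,0],"gripper":1}

```text
time_s: 27.72
position: [0.3996, -0.3086, 0.2498]
tool_rot: [[-0.0, 1.0, 0.0], [1.0, 0.0, 0.0], [0.0, 0.0, -1.0]]
ft_force: [0.3, -0.3, 0.2]
grip_width: 0.0854
```

```bash
cat >> h.py <<'E'
def boxtop(n,c,z,yaw0=None):
    im,d,i=grab(n,"b_"+n);X=cloud(d,i);hsv=cv2.cvtColor(im,cv2.COLOR_RGB2HSV);H,S=hsv[...,0],hsv[...,1]
    m=(d>0)&(abs(X[...,2]-z)<.006)&(abs(X[...,0]-c[0])<.1)&(abs(X[...,1]-c[1])<.06)&((H<25)|(H>165))&(S>50)
    q=ray(i,cnt(cv2.morphologyEx(m.astype(np.uint8),cv2.MORPH_OPEN,np.ones((2,2)))),z);return rect(q),X[m][:,2].mean()
E
python3 - <<'E'
from h import *
s=env.observe();p=s["position"];print(p,s["q"].round(1),s["tool_rot"].round(3).tolist())
for n in("wrist","scene","side"): print(n,boxtop(n,(.4,-.313),.04))
for n in("scene","side"):
    im,f,pl,k=rim(n,.042,np.array([.622,.195]));print(n,f,pl[0],np.degrees(pl[1:]).round(1),k)
E
```

```text
[ 0.39959466 -0.30855339  0.24976206] [ -51.1   17.3   81.4    0.    81.3 -141.2] [[-0.0, 1.0, 0.0], [1.0, 0.0, 0.0], [0.0, 0.0, -1.0]]
wrist (((400.4037170410156, -311.1485595703125), (147.75901794433594, 52.896270751953125), 4.053904056549072), np.float64(0.03967715076001325))
scene (((408.42010498046875, -304.1513671875), (155.18617248535156, 56.75079345703125), 3.058487892150879), np.float64(0.03961753579027815))
side (((401.4644775390625, -317.738525390625), (146.4404296875, 56.87641906738281), 4.127833366394043), np.float64(0.0409131440716695))
scene [0.6240312  0.19576378] 0.04088705589479601 [0. 0.] 255
side [0.62041021 0.19350475] 0.04139625897046587 [-0.8  0.3] 172
```

All placed things still stand. The box centre is about (0.4005, −0.312), yaw 4.1°. Align the jaws and grip it across its width, high enough for the fingers to clear the tray walls later.

step_arm:
  squeeze: 60
  steps:
    - {"xyz":[-0.085,0.02,0],"turn":[0,0,-0.895],"gripper":1}
    - {"xyz":[0,0,0.4],"turn":[0,0,0],"gripper":1}
    - {"xyz":[0,0,0.7],"turn":[0,0,0],"gripper":1}
    - {"xyz":[0,0,0.7],"turn":[0,0,0],"gripper":1}
    - {"xyz":[0,0,0.7],"turn":[0,0,0],"gripper":1}
    - {"xyz":[0,0,0.7],"turn":[0,0,0],"gripper":1}
    - {"xyz":[0,0,0.7],"turn":[0,0,0],"gripper":1}
    - {"xyz":[0,0,0.7],"turn":[0,0,0],"gripper":1}
    - {"xyz":[0,0,0.5],"turn":[0,0,0],"gripper":1}
    - {"xyz":[0,0,0.2],"turn":[0,0,0],"gripper":1}
    - {"xyz":[0,0,0.1],"turn":[0,0,0],"gripper":1}
    - {"xyz":[0,0,0],"turn":[0,0,0],"gripper":1}
    - {"xyz":[0,0,0],"turn":[0,0,0],"gripper":1}

```text
time_s: 29.05
position: [0.4007, -0.3131, 0.0344]
tool_rot: [[-0.072, 0.997, 0.001], [0.997, 0.072, -0.001], [-0.001, 0.001, -1.0]]
ft_force: [0.2, -0.3, 0.6]
grip_width: 0.0855
```

```bash
python3 - <<'E'
from h import *
s=env.observe();print(s["position"],s["ft_force"].round(1),s["q"].round(1))
im,d,i=grab("side");im2,_,_=grab("wrist")
cv2.imwrite("pics/c10.png",np.hstack([cv2.resize(im2[80:380,170:470],(400,400)),cv2.resize(im[250:400,190:340],(400,400))])[...,::-1])
E
```

```text
[ 0.40068043 -0.31310083  0.03440234] [ 0.2 -0.3  0.6] [ -51.4   33.3   97.3   -0.    49.4 -145.5]
```

View pics/c10.png

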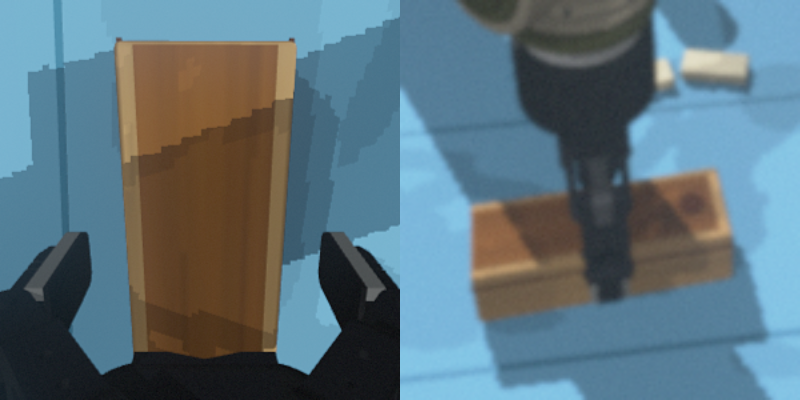

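The box is aligned between the jaws. Close and lift high enough to clear the tumbler.

step_arm:
  squeeze: 70
  steps:
    - {"xyz":[0,0,0],"turn":[0,0,0],"gripper":0.5}
    - {"xyz":[0,0,0],"turn":[0,0,0],"gripper":0.3}
    - {"xyz":[0,0,0],"turn":[0,0,0],"gripper":-1}
    - {"xyz":[0,0,0],"turn":[0,0,0],"gripper":-1}
    - {"xyz":[0,0,0],"turn":[0,0,0],"gripper":-1}
    - {"xyz":[0,0,0],"turn":[0,0,0],"gripper":-1}
    - {"xyz":[0,0,-0.1],"turn":[0,0,0],"gripper":-1}
    - {"xyz":[0,0,-0.2],"turn":[0,0,0],"gripper":-1}
    - {"xyz":[0,0,-0.4],"turn":[0,0,0],"gripper":-1}
    - {"xyz":[0,0,-0.6],"turn":[0,0,0],"gripper":-1}
    - {"xyz":[0,0,-0.8],"turn":[0,0,0],"gripper":-1}
    - {"xyz":[0,0,-0.8],"turn":[0,0,0],"gripper":-1}
    - {"xyz":[0,0,-0.8],"turn":[0,0,0],"gripper":-1}
    - {"xyz":[0,0,-0.8],"turn":[0,0,0],"gripper":-1}
    - {"xyz":[0,0,-0.6],"turn":[0,0,0],"gripper":-1}
    - {"xyz":[0,0,-0.4],"turn":[0,0,0],"gripper":-1}
    - {"xyz":[0,0,0],"turn":[0,0,0],"gripper":-1}
    - {"xyz":[0,0,0],"turn":[0,0,0],"gripper":-1}

```text
time_s: 30.65
position: [0.4, -0.3125, 0.2534]
tool_rot: [[-0.071, 0.997, 0.0], [0.997, 0.071, -0.0], [-0.0, 0.0, -1.0]]
ft_force: [0.2, -0.4, -4.1]
grip_width: 0.0528
```

```bash
python3 - <<'E'
from h import *
s=env.observe();p=s["position"];print(p,s["ft_force"].round(1),s["grip_width"])
z=p[2]-.034+.04
for n in("wrist","scene","side"): print(n,boxtop(n,p[:2],z))
E
```

```text
[ 0.3999821  -0.31246261  0.25343929] [ 0.2 -0.4 -4.1] 0.05277384420863646
wrist (((380.0016784667969, -312.52667236328125), (109.66195678710938, 52.125125885009766), 4.09556770324707), np.float64(0.25781766040876974))
scene (((415.05029296875, -302.2547912597656), (150.78945922851562, 58.20808410644531), 6.760141849517822), np.float64(0.25787869548921544))
side (((358.54034423828125, -322.273193359375), (61.685665130615234, 58.470909118652344), 3.857775926589966), np.float64(0.25862743226703405))
```

step_arm:
  steps:
    - {"xyz":[0,0,0],"turn":[0,0,0.58],"gripper":-1}
    - {"xyz":[0,0,0],"turn":[0,0,0.587],"gripper":-1}
    - {"xyz":[0.47,0.03,0],"turn":[0,0,0],"gripper":-1}
    - {"xyz":[0.93,0.04,0],"turn":[0,0,0],"gripper":-1}
    - {"xyz":[0.93,0.04,0],"turn":[0,0,0],"gripper":-1}
    - {"xyz":[0.93,0.04,0],"turn":[0,0,0],"gripper":-1}
    - {"xyz":[0.93,0.04,0],"turn":[0,0,0],"gripper":-1}
    - {"xyz":[0.93,0.04,0],"turn":[0,0,0],"gripper":-1}
    - {"xyz":[0.93,0.04,0],"turn":[0,0,0],"gripper":-1}
    - {"xyz":[0.93,0.04,0],"turn":[0,0,0],"gripper":-1}
    - {"xyz":[0.93,0.04,0],"turn":[0,0,0],"gripper":-1}
    - {"xyz":[0.93,0.04,0],"turn":[0,0,0],"gripper":-1}
    - {"xyz":[0.93,0.04,0],"turn":[0,0,0],"gripper":-1}
    - {"xyz":[0.93,0.04,0],"turn":[0,0,0],"gripper":-1}
    - {"xyz":[0.93,0.04,0],"turn":[0,0,0],"gripper":-1}
    - {"xyz":[0.93,0.04,0],"turn":[0,0,0],"gripper":-1}
    - {"xyz":[0.93,0.04,0],"turn":[0,0,0],"gripper":-1}
    - {"xyz":[0.93,0.04,0],"turn":[0,0,0],"gripper":-1}
    - {"xyz":[0.93,0.04,0],"turn":[0,0,0],"gripper":-1}
    - {"xyz":[0.52,0,0],"turn":[0,0,0],"gripper":-1}

```text
time_s: 32.47
position: [0.4403, 0.3245, 0.2518]
tool_rot: [[0.02, 1.0, -0.002], [1.0, -0.02, -0.0], [-0.0, -0.002, -1.0]]
ft_force: [-0.3, -0.2, -3.6]
grip_width: 0.053
```

step_arm:
  steps:
    - {"xyz":[0,0,0.4],"turn":[0,0,0],"gripper":-1}
    - {"xyz":[0,0,0.7],"turn":[0,0,0],"gripper":-1}
    - {"xyz":[0,0,0.8],"turn":[0,0,0],"gripper":-1}
    - {"xyz":[0,0,0.8],"turn":[0,0,0],"gripper":-1}
    - {"xyz":[0,0,0.7],"turn":[0,0,0],"gripper":-1}
    - {"xyz":[0,0,0.5],"turn":[0,0,0],"gripper":-1}
    - {"xyz":[0,0,0.2],"turn":[0,0,0],"gripper":-1}
    - {"xyz":[0,0,0],"turn":[0,0,0],"gripper":-1}
    - {"xyz":[0,0,0],"turn":[0,0,0],"gripper":-1}

```text
time_s: 33.22
position: [0.4411, 0.3214, 0.0896]
tool_rot: [[0.022, 1.0, -0.0], [1.0, -0.022, -0.0], [-0.0, -0.0, -1.0]]
ft_force: [-0.0, 0.0, -3.2]
grip_width: 0.0525
```

```bash
python3 - <<'E'
from h import *
s=env.observe();p=s["position"];print(p,s["ft_force"].round(1),s["grip_width"],s["tool_rot"][:,0])
z=p[2]-.034+.04
im,d,i=grab("side");im2,d2,_=grab("wrist","w11");im3,_,_=grab("scene")
cv2.imwrite("pics/c11.png",np.hstack([cv2.resize(im2[40:400,150:500],(400,411)),cv2.resize(im3[160:280,400:510],(400,411),interpolation=2)])[...,::-1])
E
```

```text
[0.44113535 0.32139443 0.08959321] [-0.   0.  -3.2] 0.05252978182178914 [ 2.19438650e-02  9.99759199e-01 -1.03186907e-04]
```

View pics/c11.png

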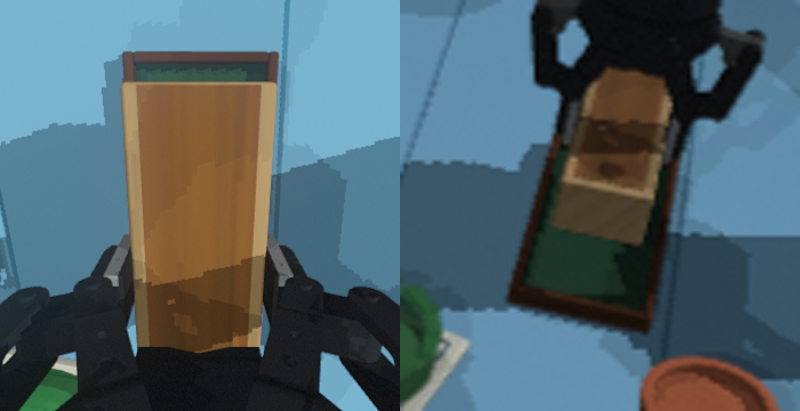

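Box and tray are parallel, with the box's rear edge at crop row 82 and the tray's rear wall at row 52. Check the offsets numerically.

```bash
python3 - <<'E'
from h import *
i=cams.camera_info("wrist");f=lambda u,v:(150+u*350/400,40+v*360/411)
for nm,uv,z in(("boxL",(122,83),.0952),("boxR",(277,83),.0952),("trayL",(123,52),.014),("trayR",(279,52),.014)): print(nm,ray(i,f(*uv),z))
E
```

```text
boxL [[0.3662146  0.29813726]]
boxR [[0.36737988 0.3503919 ]]
trayL [[0.34911572 0.28260042]]
trayR [[0.35103917 0.36913418]]
```

Longitudinally it's right (17 mm gap, as expected); laterally it needs about +1 mm. Lower it into the tray.

step_arm:
  steps:
    - {"xyz":[0.03,0,0.4],"turn":[0,0,0],"gripper":-1}
    - {"xyz":[0,0,0.35],"turn":[0,0,0],"gripper":-1}
    - {"xyz":[0,0,0.25],"turn":[0,0,0],"gripper":-1}
    - {"xyz":[0,0,0.15],"turn":[0,0,0],"gripper":-1}
    - {"xyz":[0,0,0.04],"turn":[0,0,0],"gripper":-1}
    - {"xyz":[0,0,0.03],"turn":[0,0,0],"gripper":-1}
    - {"xyz":[0,0,0.02],"turn":[0,0,0],"gripper":-1}
    - {"xyz":[0,0,0],"turn":[0,0,0],"gripper":-1}
    - {"xyz":[0,0,0],"turn":[0,0,0],"gripper":-1}

```text
time_s: 34.12
position: [0.4412, 0.3226, 0.0403]
tool_rot: [[0.022, 1.0, 0.001], [1.0, -0.022, 0.0], [0.0, 0.001, -1.0]]
ft_force: [-0.6, 0.2, -3.7]
grip_width: 0.0531
```

step_arm:
  steps:
    - {"xyz":[0,0,0.025],"turn":[0,0,0],"gripper":-1}
    - {"xyz":[0,0,0.02],"turn":[0,0,0],"gripper":-1}
    - {"xyz":[0,0,0.01],"turn":[0,0,0],"gripper":-1}
    - {"xyz":[0,0,0],"turn":[0,0,0],"gripper":-1}
    - {"xyz":[0,0,0],"turn":[0,0,0],"gripper":-1}

```text
time_s: 34.53
position: [0.441, 0.3226, 0.0382]
tool_rot: [[0.022, 1.0, 0.001], [1.0, -0.022, 0.0], [0.0, 0.001, -1.0]]
ft_force: [-2.8, -0.2, 6.1]
grip_width: 0.053
```

step_arm:
  steps:
    - {"xyz":[0,0,0],"turn":[0,0,0],"gripper":0.35}
    - {"xyz":[0,0,0],"turn":[0,0,0],"gripper":0.5}
    - {"xyz":[0,0,0],"turn":[0,0,0],"gripper":0.7}
    - {"xyz":[0,0,0],"turn":[0,0,0],"gripper":0.7}
    - {"xyz":[0,0,0],"turn":[0,0,0],"gripper":0.7}
    - {"xyz":[0,0,-0.2],"turn":[0,0,0],"gripper":0.8}
    - {"xyz":[0,0,-0.5],"turn":[0,0,0],"gripper":1}
    - {"xyz":[0,0,-0.9],"turn":[0,0,0],"gripper":1}
    - {"xyz":[0,0,-0.9],"turn":[0,0,0],"gripper":1}
    - {"xyz":[0,0,-0.9],"turn":[0,0,0],"gripper":1}
    - {"xyz":[0,0,-0.9],"turn":[0,0,0],"gripper":1}
    - {"xyz":[0,0,-0.9],"turn":[0,0,0],"gripper":1}
    - {"xyz":[0,0,-0.9],"turn":[0,0,0],"gripper":1}
    - {"xyz":[0,0,0],"turn":[0,0,0],"gripper":1}
    - {"xyz":[0,0,0],"turn":[0,0,0],"gripper":1}

```text
time_s: 35.78
position: [0.4411, 0.3227, 0.2839]
tool_rot: [[0.022, 1.0, 0.004], [1.0, -0.022, 0.002], [0.002, 0.004, -1.0]]
ft_force: [-0.3, 0.3, -1.0]
grip_width: 0.0851
```

```bash
python3 - <<'E'
from h import *
s=env.observe();print(s["position"])
im,_,_=grab("scene","end_s");w,_,_=grab("wrist","end_w")
cv2.imwrite("pics/c12.png",np.vstack([cv2.resize(im[120:340,180:520],(480,310)),cv2.resize(w,(480,300))])[:600,:,::-1])
print(boxtop("wrist",(.441,.323),.044))
for n in("scene","side"):
    im,f,pl,k=rim(n,.042,np.array([.622,.195]));print(n,f,pl[0],np.degrees(pl[1:]).round(1),k)
E
```

```text
[0.4411444  0.32265591 0.28386374]
(((440.9211730957031, 324.5149230957031), (53.53737258911133, 146.87759399414062), 88.73078155517578), np.float64(0.04318288569559088))
scene [0.62406364 0.19601159] 0.040972720098073755 [ 0.2 -0.6] 257
side [0.62024879 0.19382957] 0.04155441333538 [0.3 0.3] 170
```

View pics/c12.png

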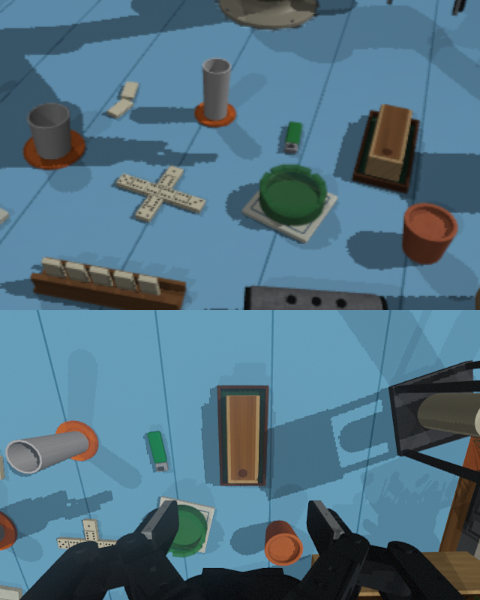

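The last view shows everything upright and in place: the box in the tray (241,435 in the lower picture), the ashtray on the tile, and the tumbler and cup on their coasters. The cross is untouched and the arm is clear, so I'm handing in.

```bash
python3 -c "
from rig import order,env
print(env.observe()['time_s'],order.close_job())"
```

```text
the job is handed in; nothing more can be done
36.0333 None
```

I took the pile apart from the top down and set each thing on its place: tumbler, cup, ashtray, then domino box. I handed the job in at 36.0 s, with the gripper open and about 0.28 m above the table.

| Thing | Last check |
|---|---|
| Slim tumbler | upright, within about 2 mm of the small coaster's middle |
| Wide cup | upright, on the large coaster's middle in the scene camera, but about 2.5 mm off in the side camera |
| Ashtray | flat to within about half a degree, and 0–2 mm off the tile's middle depending on the camera |
| Domino box | flat on the tray floor, within about 1 mm of its middle and parallel to it |

- **Camera disagreement:** the cameras differed from each other by 2–4 mm, in line with their calibration, so I worked from differences and averages.
- **Detours:** the ashtray sagged 1.5° in the grip, and I countered that before setting it down. On its way I sent the arm 0.2 m short because of an arithmetic slip. I corrected this with the ashtray still about 0.16 m up.
- **Forces and bystanders:** the highest force in the readings I took was about 7 N. Nothing tipped or dropped, and in the last picture the cross looked untouched.

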